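Set out the curry spices on the board

TASK

Set out the curry spices on the chopping board: first take the small jar off the spice carton and stand it aside, then stand the carton upright in the very middle of the board, its long sides parallel to the board's long sides, and put the small jar back on the middle of its top. On the board's long centre line, halfway between the carton and the end of the board, stand the slim jar at the end where the kitchen timer stands behind the board, and the broad jar at the other end, where the food tin stands behind it. Everything stands upright and released at the end; leave the timer and the food tin where they are.

Things in the scene. Friction and masses are not known exactly. Their poses are not given: they have to be found in the camera images.
- chopping_board: beech chopping board lying flat and fixed on the island top, 200 (its x) x 300 (its y) x 18 mm thick. Origin: centre of its underside, on the island top (z = 0); y along its long side, to the robot's left (turned by up to 0.25 rad), x away from the robot. Nothing stands on it at the start. The carton's place is its centre; the jars' places are 101 mm from its centre along +y and -y.
- spice_carton: dark upright card box of spice refill, rigid, about 0.12 kg, 58 (its x) x 105 (its y) x 108 mm high. Origin: centre of its underside, z up. Grip it across its 58 mm width. At the start the small jar stands on it.
- small_jar: the smallest spice jar, round, 45 mm diameter x 109 mm high, glass with a dark red cap fixed on, about 0.11 kg. Origin: centre of its underside, z up. It starts on the carton's top. It may be stood aside on any free spot of the island top clear of the carton, for instance where another jar stood.
- broad_jar: the broad spice jar, round, 58 mm diameter (62 with its label and cap) x 104 mm high, glass with a nearly black cap fixed on, about 0.14 kg. Origin: centre of its underside, z up. Starts on the island top.
- slim_jar: the slim spice jar, round, 50 mm diameter x 110 mm high, glass with a purple cap fixed on, about 0.085 kg. Origin: centre of its underside, z up. Starts on the island top.
- timer: round wind-up kitchen timer, 62 mm diameter x 53 mm high, white base and red dial. Stands behind one half of the board (its +y or its -y half), beyond its far long side. A landmark, loose: do not move it. Origin: centre of its underside.
- food_tin: full food tin with a bare metal top, round, 70 mm diameter x 107 mm high. Stands behind the other half of the board. A landmark, loose: do not move it. Origin: centre of its underside.
Not all that is in view belongs to the job. What is shaped like the broad_jar but turquoise is not meant. Leave any pink look-alike of the food_tin alone.

How it is judged (in metres and radians):
On the way, in this order (a step that is already met when the one before it is completed fails the run):
1. the small jar has been taken off the carton and stands aside, upright, on the island top or the board, clear of the carton and released (height (world z) of small_jar below 0.04 m and horizontal distance between small_jar and spice_carton above 0.08 m and angle between small_jar's own z axis and vertical below 0.1 rad and contact force between the fingers and small_jar below 0.1 N), for 0.2 s.
2. the carton stands in the middle of the board with the small jar still off it, released (x of spice_carton in the frame of chopping_board between -0.015 and 0.015 m and y of spice_carton in the frame of chopping_board between -0.015 and 0.015 m and z of spice_carton in the frame of chopping_board between 0.012 and 0.026 m and angle between the y axis of spice_carton and the y axis of chopping_board, either way round below 0.2 rad and angle between spice_carton's own z axis and vertical below 0.1 rad and horizontal distance between small_jar and spice_carton above 0.06 m and contact force between the fingers and spice_carton below 0.1 N), for 0.2 s.
At the end, for the whole second after the job is handed in: Carton on the board, centre within 15 mm each way, square within 0.2 rad; small jar on its top, within 15 mm; slim jar on the timer's side, broad jar on the food tin's, 85 to 119 mm from the board's centre lengthwise, within 20 mm of its centre line; all upright (0.1 rad), released, at rest (x of spice_carton in the frame of chopping_board between -0.015 and 0.015 m and y of spice_carton in the frame of chopping_board between -0.015 and 0.015 m and z of spice_carton in the frame of chopping_board between 0.012 and 0.026 m and angle between the y axis of spice_carton and the y axis of chopping_board, either way round below 0.2 rad and angle between each of spice_carton, small_jar, broad_jar, slim_jar's own z axis and vertical below 0.1 rad and horizontal distance between small_jar and spice_carton below 0.015 m and z of small_jar in the frame of spice_carton between 0.1 and 0.116 m and z of broad_jar in the frame of chopping_board between 0.012 and 0.026 m and z of slim_jar in the frame of chopping_board between 0.012 and 0.026 m and ((y of timer in the frame of chopping_board above 0 m and y of food_tin in the frame of chopping_board below 0 m and x of slim_jar in the frame of chopping_board between -0.02 and 0.02 m and y of slim_jar in the frame of chopping_board between 0.085 and 0.119 m and x of broad_jar in the frame of chopping_board between -0.02 and 0.02 m and y of broad_jar in the frame of chopping_board between -0.119 and -0.085 m) or (y of timer in the frame of chopping_board below 0 m and y of food_tin in the frame of chopping_board above 0 m and x of slim_jar in the frame of chopping_board between -0.02 and 0.02 m and y of slim_jar in the frame of chopping_board between -0.119 and -0.085 m and x of broad_jar in the frame of chopping_board between -0.02 and 0.02 m and y of broad_jar in the frame of chopping_board between 0.085 and 0.119 m)) and linear speed of each of spice_carton, small_jar, broad_jar, slim_jar below 0.02 m/s and angular speed of each of spice_carton, small_jar, broad_jar, slim_jar below 0.5 rad/s and contact force between the fingers and spice_carton below 0.1 N and contact force between the fingers and small_jar below 0.1 N and contact force between the fingers and broad_jar below 0.1 N and contact force between the fingers and slim_jar below 0.1 N); the robot touches nothing.
It fails at once if the kitchen timer or the food tin is moved by more than 20 mm (distance of any of timer, food_tin from where it was at the start of the episode above 0.02 m).
It also fails if it takes over 120 s, if anything falls off the work surface, if the arm or the gripper's body presses on something with over 40 N, if the wrist force passes 120 N, or if a joint passes its speed limit or range.

ROBOT

A 6-joint arm with a two-finger parallel gripper is mounted at the origin on a cart in front of the work surface, level with it; the furniture and walls round the work are solid. World frame = base frame: x ahead of the robot, y to its left, z up, the work surface at z = 0. Lengths are in mm, angles in rad, forces in N, time in s.
With the tool pointing down it reaches from about 300 to 875 mm from the base axis. Payload 4.2 kg.
Tool frame: the origin (TCP) lies midway between the tips of the shut fingers; the grasp point (between the pads) lies 19 mm behind it; z points along the fingers, y is the line along which they close (so a half turn about z gives the same grasp; the last joint's range is limited). The gripper opens to 85 mm and grips with 20 to 120 N. Pads are 22 mm wide; open, the fingers measure 114 mm over their backs; the gripper's body (76 mm by 85 mm) begins 54 mm behind the grasp point. The pads swing forward as they close: fully open they stand 13 mm farther back than shut.
Start: joints at [1.177, 0.32, 1.565, -0, 1.257, -0.02], TCP at [209.969, 535.312, 193.938] pointing down, gripper open.
Joint ranges: [-3.11, 3.11], [-0.84, 2.01], [0.21, 2.61], [-1.34, 4.49], [0.05, 2.63], [-2.56, 2.56]. Speed limits (rad/s): [2.57, 2.57, 3.14, 3.14, 3.14, 3.14].

INTERFACE

Orientations are given as a unit quaternion [w, x, y, z].
In Python, from cell import status, snapshot, order gives the robot as it stands. The module is installed in compiled form; this text tells all that it offers.
- The arm moves only by the tool carry_out, never from a script. Its argument "deltas" is a list of rows, each a list of 7 numbers: the shift along the world's x, y, z in cm, then the turn, a rotation vector about the world's x, y, z in degrees, then the gripper command: -1 is shut, 1 is fully open, values between are in proportion. A call has 1 to 5 rows; each row is the pose to reach, as a shift and turn from the pose commanded when the call began; what a row does not reach only later rows make up. A row lasts 1/12 s, in which the tool goes at most 41.7 mm and 7.16 degrees, less where a joint would pass 70% of its speed; a pose out of reach is approached as far as the arm can. A call with a gripper value outside its range is refused whole. The fingers move at their own pace and stop on an object; "squeeze" is the grip in N (left out, the last holds). Time passes only in rows, so rows that repeat a pose let the fingers close. It gives the time, the measured TCP pose, the force, the opening and the grip force at its end, in the units of the state.
- status.read_state(): the state, without advancing time (a new reading comes with each control period).
- snapshot(name): name is "scene" or "top"; returns a dict with "pixels" (480x640x3 uint8, red, green, blue), "intrinsics" (3x3 intrinsics, pixels), "dist_coeffs" ([k1, k2, p1, p2, k3] as OpenCV has them; the pictures are not rectified), "rvec" (rotation vector, rad) and "tvec" (3), from world to camera coordinates, as OpenCV has them. Camera axes: x right, y down, z forward; pixel columns grow to the right and rows downward; lengths in mm; the calibration is good to about 2 mm. A picture is of the moment at which its call begins. There is no depth.
- order.close_job(): hands the job in; it is judged then, once.
The state is a dict: "time": time; "joint_pos": joint angles; "joint_vel": joint speeds; "joint_efforts": joint torques, N m; "tcp_pos": TCP position; "tool_rot": TCP orientation; "force": force on the tool from outside, world axes, zero at the start; "torque": the same for the moment, N m; "gripper_width": opening from 0.0 (shut) to 1.0 (fully open); "finger_force": force on a finger pad.
Only numpy, scipy, OpenCV 4.12 (cv2) and the standard library are available. Lean on these libraries where they do the work, as an engineer would, in place of code of your own. Each camera call takes 0.05 s, during which the arm holds its last target. There are 200 camera calls.

## Working session

There is one attempt and no reset: what is moved stays moved. The work goes in short steps, Python scripts to look and compute and a tool call to move; the robot and the scene stay as the last step left them, time stands still between calls to the robot, and variables do not carry over. Pictures are saved under pics/ and viewed, at most 14 in all, crops included, and the job is handed in when it is done.

Besides the shell and the picture viewer there is one more tool, called as name([rows], argument=value, ...), one row to a line, values as JSON. carry_out: Moves the arm, as the interface text tells. Its arguments: {"type":"object","properties":{"deltas":{"type":"array"},"squeeze":{"type":"number"}},"required":["deltas"]}

```bash
mkdir -p pics; cat > h.py <<'E'
import numpy as np, cv2
from cell import status, snapshot, order
def take(n,f=None):
    s=snapshot(n)
    if f: cv2.imwrite('pics/'+f,cv2.cvtColor(s['pixels'],cv2.COLOR_RGB2BGR)); np.save('pics/'+f+'.npy',s,allow_pickle=True)
    return s
def load(f): return np.load('pics/'+f+'.npy',allow_pickle=True).item()
def ray(s,px):
    K=np.array(s['intrinsics'],float);d=np.array(s['dist_coeffs'],float)
    u=cv2.undistortPoints(np.array(px,float).reshape(-1,1,2),K,d).reshape(-1,2)
    R=cv2.Rodrigues(np.array(s['rvec'],float))[0];t=np.array(s['tvec'],float).ravel()
    return -R.T@t,(R.T@np.c_[u,np.ones(len(u))].T).T
def onz(s,px,z):
    c,d=ray(s,px); return c+d*((z-c[2])/d[:,2])[:,None]
def tri(s1,p1,s2,p2):
    c1,d1=ray(s1,[p1]);c2,d2=ray(s2,[p2]);A=np.c_[d1[0],-d2[0]]
    k=np.linalg.lstsq(A,c2-c1,rcond=None)[0]
    a=c1+k[0]*d1[0];b=c2+k[1]*d2[0];return (a+b)/2,np.linalg.norm(a-b)
def proj(s,P):
    return cv2.projectPoints(np.array(P,float).reshape(-1,1,3),np.array(s['rvec'],float),np.array(s['tvec'],float),np.array(s['intrinsics'],float),np.array(s['dist_coeffs'],float))[0].reshape(-1,2)
E
python3 - <<'E'
from h import *
for n in('scene','top'):
    s=take(n,n+'0.png');print(n,ray(s,[(320,240)]))
print(status.read_state())
E
```

```text
scene (array([-332.37583279, -840.49502278,  846.30205893]), array([[ 0.6464182 ,  0.55114295, -0.52789524]]))
top (array([ 451.91854297,  -24.689879  , 1453.69634524]), array([[ 0.09136883,  0.00313367, -0.99595979]]))
{'time': 0.1, 'joint_pos': array([ 1.17700093e+00,  3.20271523e-01,  1.56553809e+00, -1.47249885e-05,
        1.25740073e+00, -2.00204735e-02]), 'joint_vel': array([ 0.00139527, -0.00054083, -0.00327033, -0.0009082 ,  0.00036502,
        0.00201438]), 'joint_efforts': array([ 1.21240000e-04, -4.16407907e+01, -2.34704894e+01,  1.02442614e-04,
        4.92366002e-03, -2.77378312e-06]), 'tcp_pos': array([209.7837828 , 534.85518636, 193.14871631]), 'tool_rot': array([-1.59312515e-04,  1.85799163e-01,  9.82587409e-01, -7.93032995e-04]), 'force': array([ 0.0749375 , -0.01771622, -0.18381391]), 'torque': array([-0.03769321, -0.01767096, -0.01532793]), 'finger_force': 0.0, 'gripper_width': 0.9967463472542658}
```

View pics/scene0.png

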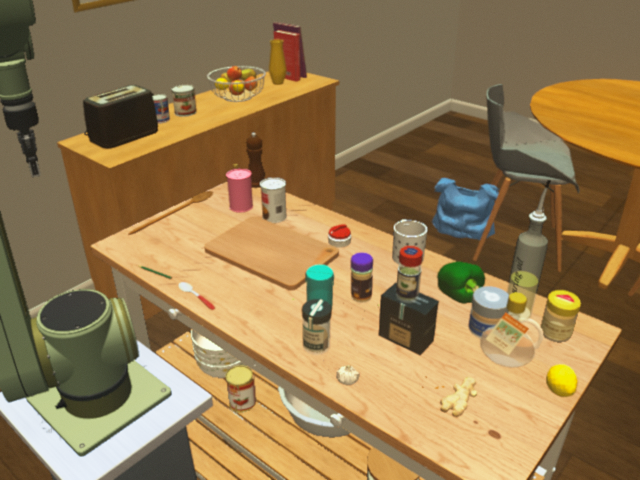

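View pics/top0.png

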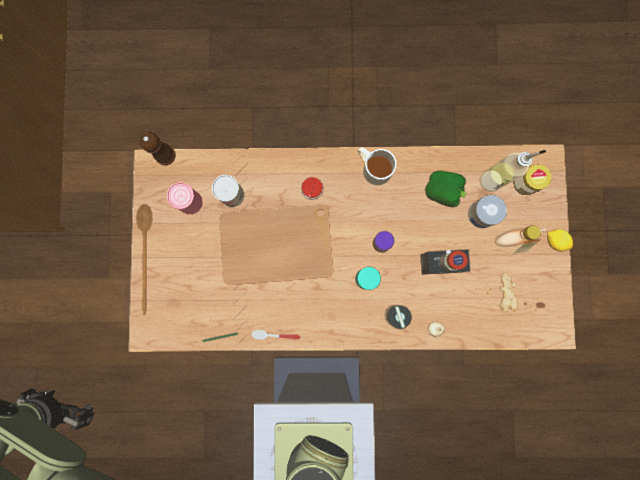

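Candidates: 
- **Small jar:** red cap at scene (410,262), top (458,260). Other red things are the timer (340,235) and the far yellow/red jar (562,315).
- **Broad jar:** near-black cap at scene (316,325), top (400,317). Turquoise look-alike at (319,287), top (369,279), to be left.
- **Slim jar:** purple at (362,275), top (384,241).
- **Tin:** metal top at (273,200), top (227,189). Pink look-alike at (239,190).
- **Timer:** top (312,188), on the −y side.

I'll check these choices in one close crop.

```bash
python3 - <<'E'
from h import *
a=cv2.imread('pics/scene0.png')[225:365,295:450];b=cv2.imread('pics/top0.png')[225:335,350:480]
a=cv2.resize(a,(443,400),interpolation=3);b=cv2.resize(b,(355,300),interpolation=3)
m=np.zeros((400,800,3),np.uint8);m[:,:443]=a;m[:300,443:798]=b;cv2.imwrite('pics/crop1.png',m)
# board corners in top
s=load('top0.png');im=s['pixels'];hsv=cv2.cvtColor(im,cv2.COLOR_RGB2HSV)
for p in[(275,245),(275,300),(240,225),(345,260),(210,240),(400,317),(436,262)]:print(p,hsv[p[1],p[0]])
E
```

```text
(275, 245) [ 14 110 195]
(275, 300) [ 14 105 212]
(240, 225) [ 15 108 198]
(345, 260) [ 15  88 224]
(210, 240) [ 15  95 219]
(400, 317) [ 20  23 238]
(436, 262) [54 18 70]
```

View pics/crop1.png

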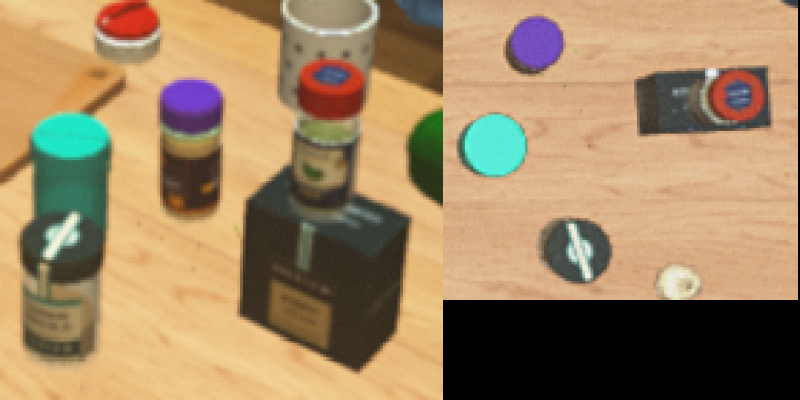

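```bash
python3 - <<'E'
from h import *
T=load('top0.png');S=load('scene0.png')
def comp(s,m,box,show=0):
    x0,y0,x1,y1=box;k=np.zeros(m.shape,np.uint8);k[y0:y1,x0:x1]=m[y0:y1,x0:x1]
    c=max(cv2.findContours(k,cv2.RETR_EXTERNAL,cv2.CHAIN_APPROX_NONE)[0],key=cv2.contourArea);return c
H=cv2.cvtColor(T['pixels'],cv2.COLOR_RGB2HSV).astype(int);h,sa,v=H[...,0],H[...,1],H[...,2]
red=((h<8)|(h>170))&(sa>130);pur=(h>115)&(h<150)&(sa>90);dark=(v<110)
bx={'small':(red,(440,245,480,275)),'timer':(red,(295,170,330,205)),'slim':(pur,(370,225,400,255)),'broad':(dark,(380,300,415,332)),'carton':(dark,(415,245,475,280))}
pt={}
for n,(m,b) in bx.items():
    c=comp(T,m.astype(np.uint8),b);(x,y),r=cv2.minEnclosingCircle(c);pt[n]=(x,y)
    print(n,(x,y),r, cv2.minAreaRect(c), cv2.boundingRect(c))
sc={'small':(411.9,250.9),'slim':(362.2,257.6),'broad':(316.7,306.9)}
for n in sc: print(n,tri(T,pt[n],S,sc[n]))
# board: darker than table
g=cv2.GaussianBlur(T['pixels'],(5,5),0).astype(int)
G=cv2.cvtColor(g.astype(np.uint8),cv2.COLOR_RGB2HSV).astype(int)
for y in(230,260):print(y,G[y,205:235,1],G[y,205:235,2],G[y,318:345,2])
for x in(250,300):print(x,G[195:220,x,2],G[270:300,x,2])
E
```

```text
small (457.0294189453125, 259.8529357910156) 10.199233055114746 ((457.25006103515625, 259.7500305175781), (18.384775161743164, 19.091880798339844), 45.0) (447, 251, 21, 19)
timer (311.8333435058594, 186.8333282470703) 10.233478546142578 ((311.5, 187.0), (20.0, 19.0), 90.0) (302, 177, 20, 21)
slim (383.9285583496094, 240.14285278320312) 9.374680519104004 ((384.0, 240.0), (18.0, 18.0), 90.0) (375, 231, 19, 19)
broad (396.5, 317.0) 11.884963989257812 ((392.351806640625, 318.31988525390625), (23.693199157714844, 10.612126350402832), 72.34988403320312) (387, 306, 15, 23)
carton (445.0, 261.5) 25.714879989624023 ((444.90380859375, 261.6914978027344), (22.189077377319336, 47.79186248779297), 87.61405944824219) (421, 250, 49, 24)
small (array([ 518.67139721, -340.93347706,  216.21602608]), np.float64(6.431012393986204))
slim (array([ 575.54294076, -185.05131256,  106.08865693]), np.float64(4.965952536822527))
broad (array([ 383.09641932, -214.9311508 ,   99.33682996]), np.float64(9.27727672689134))
230 [ 97  96  95  95  94  95  95  96  97  96  95  96  96  97  99 101 105 107
 108 108 107 108 
[... 387 characters left out ...]
8 108] [220 219 219 220 220 220 220 219 219 219 219 219 218 218 218 216 210 204
 200 200 201 201 201 201 200 200 200 200 200 200] [195 195 195 196 197 197 197 196 196 196 197 198 199 198 201 211 220 222
 222 222 222 222 222 221 221 221 221]
250 [210 211 214 216 216 214 213 211 209 207 207 210 213 210 205 201 198 197
 195 194 195 197 199 199 198] [202 203 203 203 202 202 201 201 200 200 199 197 195 199 211 221 222 221
 220 220 220 220 219 219 219 220 220 220 218 215]
300 [221 222 221 219 218 217 216 215 214 214 212 206 198 194 194 195 196 197
 197 196 194 193 193 193 195] [195 194 193 192 192 194 197 197 194 195 208 221 225 224 223 222 222 222
 221 220 218 217 217 218 219 219 220 219 218 217]
```

```bash
python3 - <<'E'
from h import *
T=load('top0.png');S=load('scene0.png')
P=lambda p,z:onz(T,[p],z)[0].round(1)
print('small',P((457.6,260),217),'slim',P((384,240.3),110),'broad',P((400.3,316.8),104),'timer',P((311.8,187),53),'tin',P((226.5,188),107),'turq',P((369.3,278.5),104),'garlic',P((436,329),30),'mug',P((380,164),80))
g=cv2.GaussianBlur(T['pixels'],(5,5),0);G=cv2.cvtColor(g,cv2.COLOR_RGB2HSV).astype(int)
m=((G[...,2]<209)).astype(np.uint8);k=np.zeros_like(m);k[206:292,212:340]=m[206:292,212:340]
k=cv2.morphologyEx(k,cv2.MORPH_OPEN,np.ones((9,9),np.uint8))
c=max(cv2.findContours(k,0,1)[0],key=cv2.contourArea)
# use world coords of contour at z=18
W=onz(T,c.reshape(-1,2),18)[:,:2].astype(np.float32);r=cv2.minAreaRect(W);print('board',r,len(c));print(cv2.boxPoints(cv2.minAreaRect(c)))
# carton outline in world at z=108
v=cv2.cvtColor(T['pixels'],cv2.COLOR_RGB2HSV)[...,2];np.set_printoptions(linewidth=200)
print(v[244:280:2,416:476])
E
```

```text
small [ 516.3 -339.4  217. ] slim [ 573.1 -182.9  110. ] broad [ 380.6 -220.4  104. ] timer [7.232e+02 6.000e-01 5.300e+01] tin [712.2 219.9 107. ] turq [ 476.9 -144.5  104. ] garlic [ 344.5 -324.1   30. ] mug [ 777.6 -179.9   80. ]
board ((576.5186767578125, 102.2308578491211), (214.85968017578125, 303.4393005371094), 1.9719451665878296) 357
[[218.13863 206.32755]
 [329.15424 201.7019 ]
 [332.42633 280.23224]
 [221.4107  284.85788]]
[[224 220 220 ... 215 219 217]
 [220 221 220 ... 218 219 218]
 [218 214 216 ... 217 218 216]
 ...
 [219 221 221 ... 212 207 214]
 [224 221 219 ... 218 219 218]
 [223 222 221 ... 224 224 224]]
```

```bash
cat >> h.py <<'E'
def edge(s,z,ps,n,half=7,sign=1):
    """subpixel edges: samples at px ps along normal n, sign*gradient max; robust world line fit"""
    g=cv2.GaussianBlur(cv2.cvtColor(s['pixels'],cv2.COLOR_RGB2GRAY).astype(np.float32),(3,3),0)
    n=np.array(n,float);o=[];t=np.arange(-half,half+.01,.5)
    for p in ps:
        q=np.array(p)+t[:,None]*n
        v=cv2.remap(g,q[:,0].astype(np.float32)[None],q[:,1].astype(np.float32)[None],1)[0]
        d=sign*(v[4:]-v[:-4]);d=np.clip(d-d.max()*.5,0,None);i=(d*t[2:-2]).sum()/d.sum();o.append(np.array(p)+i*n)
    W=onz(s,o,z)[:,:2].astype(np.float32)
    return cv2.fitLine(W,cv2.DIST_HUBER,0,.5,.01).ravel(),W
def inter(a,b):
    k=np.linalg.solve(np.c_[a[:2],-b[:2]],b[2:]-a[2:]);return a[2:]+k[0]*a[:2]
def rect(E):
    L=[e[0] for e in E];return np.array([inter(L[i],L[(i+1)%4]) for i in range(4)])
E
python3 - <<'E'
from h import *
T=load('top0.png')
ln=lambda a,b,k=20:np.linspace(a,b,k)
E=[edge(T,18,ln((219,222),(221.5,272)),(-1,0)),edge(T,18,ln((232,208),(302,207)),(0,-1),5),edge(T,18,ln((329,216),(332,266)),(1,0)),edge(T,18,ln((232,284),(320,278)),(0,1))]
C=rect(E);print(C,C.mean(0));print([np.degrees(np.arctan2(*e[0][:2])) for e in E]);print(np.linalg.norm(C-np.roll(C,-1,0),axis=1))
print(E[1][1].round(1).tolist())
# carton
E=[edge(T,108,ln((471,254),(471,269)),(1,0),5),edge(T,108,ln((438,251),(448,251)),(0,-1),5),edge(T,108,ln((438,273.5),(465,273)),(0,1),5),edge(T,0,ln((421,256),(421,270)),(-1,0),5)]
for e,_ in E: print(e, np.degrees(np.arctan2(e[0],e[1])))
for i,j in((0,1),(0,2)):print(inter(E[i][0],E[j][0]))
a=cv2.imread('pics/top0.png');k=np.vstack([cv2.resize(a[195:295,205:345],(800,571),interpolation=3)]);cv2.imwrite('pics/crop2.png',k)
E
```

```text
[[667.0098   258.57227 ]
 [681.4353   -43.665062]
 [483.65527  -56.2097  ]
 [460.86307  242.6602  ]] [573.24084  100.339424]
[np.float32(85.586205), np.float32(177.2674), np.float32(86.37074), np.float32(175.63899)]
[302.5814  198.17747 299.73773 206.75996]
[[676.2999877929688, 220.5], [664.9000244140625, 210.3000030517578], [666.5999755859375, 200.1999969482422], [675.0, 190.10000610351562], [671.2000122070312, 180.0], [671.2000122070312, 169.89999389648438], [669.4000244140625, 159.6999969482422], [672.2999877929688, 149.60000610351562], [669.4000244140625, 139.5], [672.0, 129.39999389648438], [674.0, 119.30000305175781], [670.9000244140625, 109.19999694824219], [668.4000244140625, 99.0999984741211], [685.0, 89.0], [675.2999877929688, 78.9000015258789], [682.4000244140625, 68.80000305175781], [680.5, 58.70000076293945], [679.5999755859375, 48.599998474121094], [677.2999877929688, 38.5], [677.5999755859375, 28.399999618530273]]
[ 9.9955249e-01  2.9914398e-02  5.1700098e+02 -3.9599530e+02] 88.285774
[ 3.2721552e-01  9.4494975e-01  5.4522504e+02 -3.3026031e+02] 19.099855
[ 5.7237279e-02 -9.9836057e-01  4.9001892e+02 -3.4937158e+02] 176.71875
[ 9.9823952e-01  5.9311289e-02  5.1887897e+02 -2.9389581e+02] 86.59972
[ 522.51965 -395.83014]
[ 492.73355 -396.72156]
```

View pics/crop2.png

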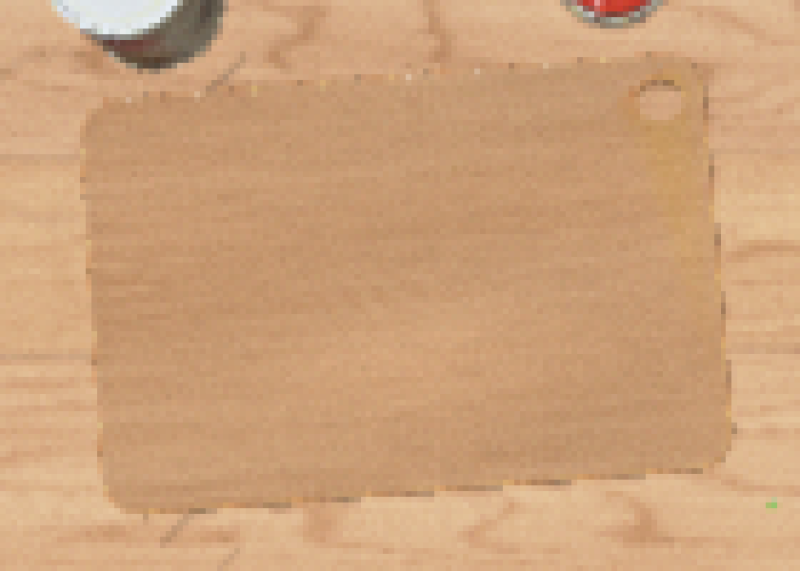

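```bash
python3 - <<'E'
from h import *
T=load('top0.png')
px=lambda p:(np.array(p,float)+.5)/5.7143-.5+[205,195]
L=[]
for a,b in [((82,150),(102,470)),((110,103),(690,61)),((709,100),(734,430)),((140,514),(710,470))]:
    w=onz(T,[px(a),px(b)],18)[:,:2];d=w[1]-w[0];L.append([np.r_[d/np.linalg.norm(d),w[0]]]);print(np.degrees(np.arctan2(d[1],d[0])))
C=rect(L);print(C,C.mean(0),np.linalg.norm(C-np.roll(C,-1,0),axis=1))
# carton crop + scene carton
a=cv2.imread('pics/top0.png')[243:281,413:477];b=cv2.imread('pics/scene0.png')[270:355,370:445]
m=np.zeros((600,800,3),np.uint8);m[:228,:384]=cv2.resize(a,(384,228),interpolation=3);m[:510,384:384+412]=cv2.resize(b,(412,468),interpolation=3)[:510] if 0 else np.vstack([cv2.resize(b,(412,467),interpolation=3),np.zeros((43,412,3),np.uint8)])
cv2.imwrite('pics/crop3.png',m)
E
```

```text
-175.77468458305796
-86.32741891130422
-176.25123112701885
-85.99967296572686
[[660.15769262 257.5550525 ]
 [679.45975704 -43.16309886]
 [484.50198425 -55.9370993 ]
 [463.59424249 243.03301476]] [571.9284191  100.37196728] [301.33698122 195.37581288 299.70028823 197.09916161]
```

View pics/crop3.png

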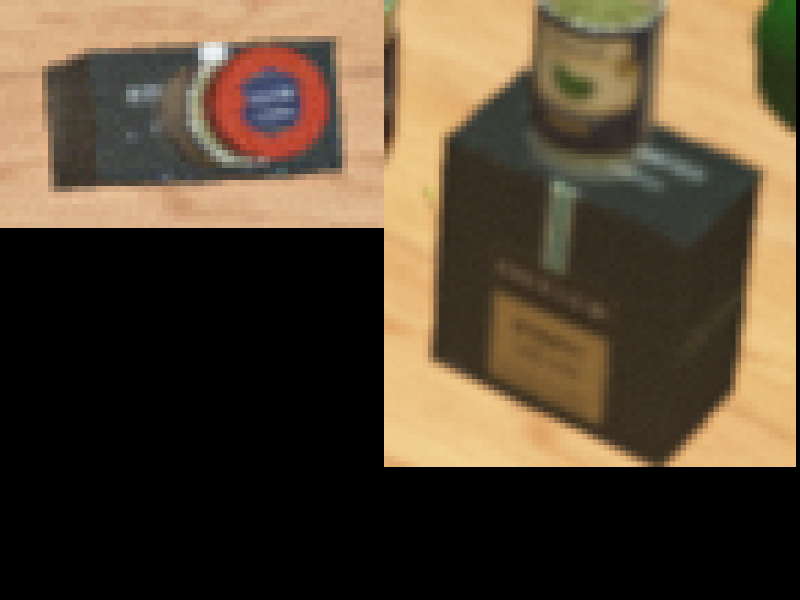

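```bash
python3 - <<'E'
from h import *
T=load('top0.png');S=load('scene0.png')
p=(np.array([(89,53),(335,39),(342,167),(97,186)],float)+.5)/6-.5+[413,243]
q=(np.array([(443-384,140),(690-384,245),(760-384,175)],float)+.5)/5.49-.5+[370,270]
W=onz(T,p,108);print(W.round(1),W.mean(0))
print('scene',onz(S,q,108).round(1))
for i,j in((3,0),(2,1)):print(tri(T,p[i],S,q[j]))
for a,b in((3,2),(0,1)):
  d=(W[a]-W[b]);print(np.degrees(np.arctan2(-d[0],d[1])),np.linalg.norm(d))
d=W[0]-W[3];print(np.degrees(np.arctan2(d[1],d[0])))
E
```

```text
[[ 544.2 -292.1  108. ]
 [ 549.4 -395.2  108. ]
 [ 495.5 -396.1  108. ]
 [ 488.2 -293.8  108. ]] [ 519.33041161 -344.30804762  108.        ]
scene [[ 489.5 -298.4  108. ]
 [ 495.2 -400.7  108. ]
 [ 545.7 -398.8  108. ]]
(array([ 489.62454159, -295.79489586,  106.30420147]), np.float64(4.211964592959696))
(array([ 496.63829962, -398.1892843 ,  105.46691542]), np.float64(3.2723367295243158))
4.098906374823213 102.59455399946913
2.8650939274502827 103.25235632735517
1.774230520803716
```

Choices are confirmed: red-capped small jar on the dark carton, black-capped broad jar, purple-capped slim jar. The carton centre is (518,-345) with yaw about 3°. The board centre is (572,100) with yaw about 3.9°. I'm moving towards the small jar.

carry_out([
  [1.3, -3.75, 0.35, 0, 0, -2.8, 1],
  [2.6, -7.5, 0.7, 0, 0, -5.6, 1],
  [3.9, -11.25, 1.05, 0, 0, -8.4, 1],
  [5.2, -15, 1.4, 0, 0, -11.2, 1],
  [6.5, -18.75, 1.75, 0, 0, -14, 1],
], squeeze=30)

```text
time: 0.52
tcp_pos: [274.9, 345.8, 211.1]
tool_rot: [-0.0, 0.305, 0.952, -0.0]
force: [1.3, -0.3, -0.1]
gripper_width: 1.003
finger_force: 0.0
```

carry_out([
  [1.3, -3.75, 0.35, 0, 0, -2.8, 1],
  [2.6, -7.5, 0.7, 0, 0, -5.6, 1],
  [3.9, -11.25, 1.05, 0, 0, -8.4, 1],
  [5.2, -15, 1.4, 0, 0, -11.2, 1],
  [6.5, -18.75, 1.75, 0, 0, -14, 1],
])

```text
time: 0.93
tcp_pos: [339.8, 158.4, 229.0]
tool_rot: [0.0, 0.419, 0.908, 0.0]
force: [0.9, 0.2, -0.0]
gripper_width: 0.995
finger_force: 0.0
```

carry_out([
  [1.3, -3.75, 0.5, 0, 0, -2.8, 1],
  [2.6, -7.5, 1, 0, 0, -5.6, 1],
  [3.9, -11.25, 1.5, 0, 0, -8.4, 1],
  [5.2, -15, 2, 0, 0, -11.2, 1],
  [6.5, -18.75, 2.5, 0, 0, -14, 1],
])

```text
time: 1.35
tcp_pos: [404.8, -29.2, 254.1]
tool_rot: [-0.0, 0.527, 0.85, 0.0]
force: [0.7, 0.6, -0.1]
gripper_width: 1.001
finger_force: 0.0
```

carry_out([
  [1.3, -3.75, 0.5, 0, 0, -2.8, 1],
  [2.6, -7.5, 1, 0, 0, -5.6, 1],
  [3.9, -11.25, 1.5, 0, 0, -8.4, 1],
  [5.2, -15, 2, 0, 0, -11.2, 1],
  [6.5, -18.75, 2.5, 0, 0, -14, 1],
])

```text
time: 1.77
tcp_pos: [469.9, -216.7, 278.8]
tool_rot: [-0.0, 0.627, 0.779, 0.0]
force: [1.6, 0.5, -0.2]
gripper_width: 1.0
finger_force: 0.0
```

carry_out([
  [1.2, -3.1, 0, 0, 0, -2.2, 1],
  [2.4, -6.2, 0, 0, 0, -4.4, 1],
  [3.6, -9.3, 0, 0, 0, -6.6, 1],
  [4.75, -12.4, 0, 0, 0, -8.8, 1],
  [4.75, -12.4, 0, 0, 0, -8.8, 1],
])

```text
time: 2.18
tcp_pos: [518.5, -343.9, 276.5]
tool_rot: [0.0, 0.685, 0.728, -0.001]
force: [-0.4, 0.9, -0.9]
gripper_width: 1.0
finger_force: 0.0
```

```bash
python3 - <<'E'
from h import *
S=take('scene','scene1.png');T=take('top','top1.png');print(status.read_state()['tcp_pos'])
a=cv2.imread('pics/scene1.png')[140:360,290:530]
cv2.imwrite('pics/c4.png',cv2.resize(a,(640,587),interpolation=3))
E
```

```text
[ 517.18195912 -339.26309058  277.44620696]
```

View pics/c4.png

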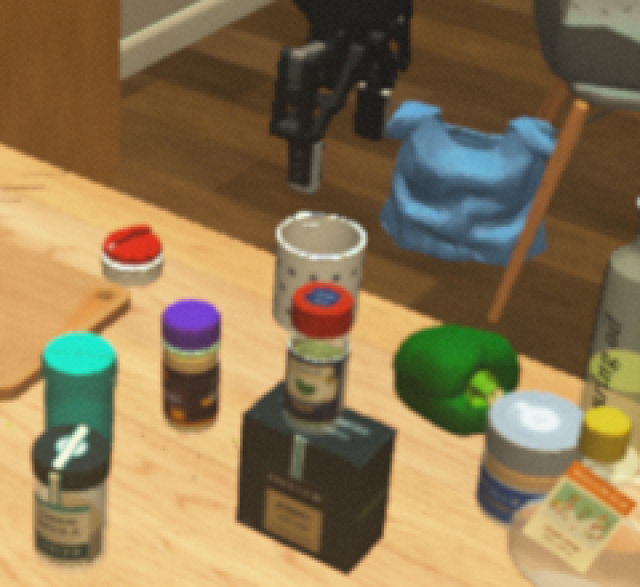

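Fingers straddle the red cap (crop 322,300). I'll grip on the cap.

carry_out([
  [0, -0.1, -2.5, 0, 0, 0, 1],
  [0, -0.1, -5, 0, 0, 0, 1],
  [0, -0.1, -7.5, 0, 0, 0, 1],
  [0, -0.1, -9.8, 0, 0, 0, 1],
  [0, -0.1, -9.8, 0, 0, 0, 1],
])

```text
time: 2.7
tcp_pos: [514.4, -336.3, 176.3]
tool_rot: [-0.005, 0.683, 0.731, -0.001]
force: [-1.3, 1.9, 0.1]
gripper_width: 1.0
finger_force: 0.0
```

carry_out([
  [0, 0, 0, 0, 0, 0, -1],
  [0, 0, 0, 0, 0, 0, -1],
  [0, 0, 0, 0, 0, 0, -1],
  [0, 0, 0, 0, 0, 0, -1],
  [0, 0, 0, 0, 0, 0, -1],
])

```text
time: 3.12
tcp_pos: [518.0, -340.0, 182.3]
tool_rot: [0.001, 0.683, 0.73, 0.0]
force: [-0.8, -0.7, 0.3]
gripper_width: 0.297
finger_force: 0.0
```

carry_out([
  [0, 0, 0, 0, 0, 0, -1],
  [0, 0, 0, 0, 0, 0, -1],
  [0, 0, 0, 0, 0, 0, -1],
  [0, 0, 0, 0, 0, 0, -1],
  [0, 0, 0, 0, 0, 0, -1],
])

```text
time: 3.53
tcp_pos: [517.4, -339.7, 180.8]
tool_rot: [-0.0, 0.683, 0.73, 0.0]
force: [-1.0, 0.8, -0.8]
gripper_width: 0.001
finger_force: 0.0
```

```bash
python3 - <<'E'
from h import *
S=take('scene','scene2.png');T=take('top','top2.png')
a=cv2.imread('pics/scene2.png')[180:380,300:520];b=cv2.imread('pics/top2.png')[200:340,340:520]
m=np.zeros((600,800,3),np.uint8);m[:400,:440]=cv2.resize(a,(440,400),interpolation=3);m[:280,440:]=cv2.resize(b,(360,280),interpolation=3)
cv2.imwrite('pics/c5.png',m[:400])
E
```

```text
(no output)
```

View pics/c5.png

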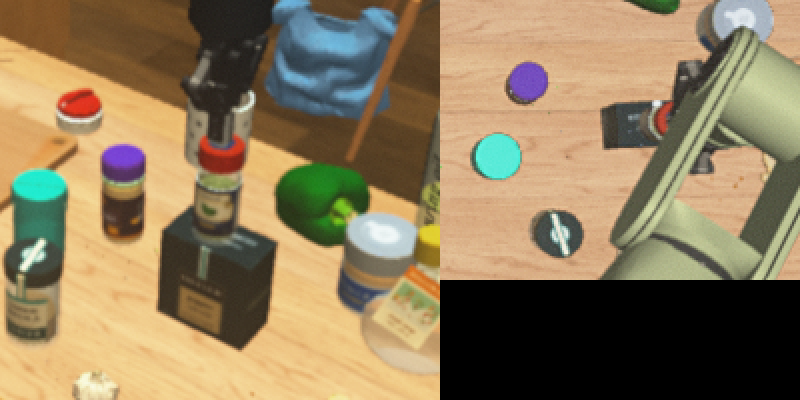

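```bash
python3 - <<'E'
from h import *
S=load('scene2.png');T=load('top2.png')
p=status.read_state()['tcp_pos'];print(p,status.read_state()['tool_rot'])
print('tcp px',proj(S,[p]),proj(T,[p]));print('jar cap px',proj(T,[(517,-340,217)]),proj(S,[(517,-340,217)]))
print('tip+80',proj(S,[p+[0,0,80]]),proj(T,[p+[0,0,80]]))
a=S['pixels'][180:275,370:460];b=T['pixels'][225:300,430:500]
m=np.zeros((570,800,3),np.uint8);m[:475,:450]=cv2.resize(a,(450,475),interpolation=3);m[:375,450:]=cv2.resize(b,(350,375),interpolation=3)
cv2.imwrite('pics/c6.png',m[:475,:,::-1])
E
```

```text
[ 517.41186252 -339.69774722  180.85626937] [-6.82746209e-05  6.83406722e-01  7.30037839e-01  2.30842515e-05]
tcp px [[407.97227145 266.56652911]] [[453.85001507 260.34080888]]
jar cap px [[457.84725752 259.68971302]] [[409.36666889 251.04987384]]
tip+80 [[411.06605008 231.18849896]] [[462.70827434 258.44118446]]
```

View pics/c6.png

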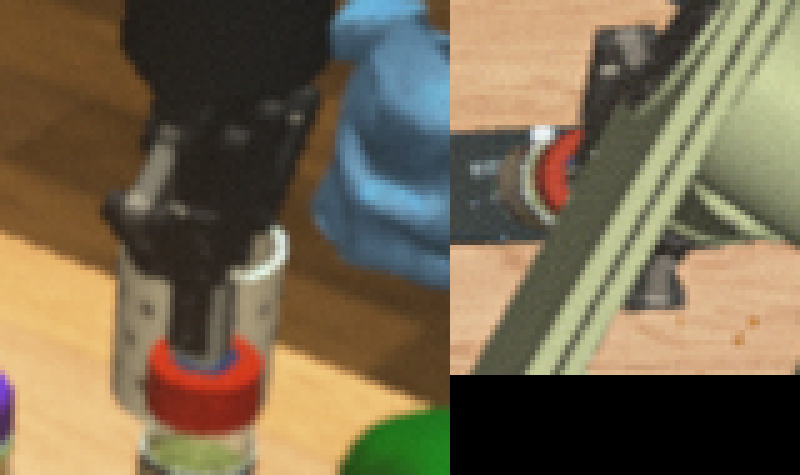

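The fingers shut just above the cap: the tips at scene (411,252) sit on the cap's top disc. The real tip height is therefore about 34 mm above the reported z. I'll reopen, go 35 mm lower and close again.

carry_out([
  [0, 0, 1, 0, 0, 0, 1],
  [0, 0, 1, 0, 0, 0, 1],
  [0, 0, 1, 0, 0, 0, 1],
  [0, 0, 1, 0, 0, 0, 1],
  [0, 0, 1, 0, 0, 0, 1],
])

```text
time: 4.05
tcp_pos: [517.4, -339.6, 190.9]
tool_rot: [-0.0, 0.683, 0.73, 0.0]
force: [0.7, 0.1, -0.2]
gripper_width: 0.707
finger_force: 0.0
```

carry_out([
  [0, 0, 0, 0, 0, 0, 1],
  [0, 0, 0, 0, 0, 0, 1],
  [0, 0, 0, 0, 0, 0, 1],
  [0, 0, 0, 0, 0, 0, 1],
  [0, 0, 0, 0, 0, 0, 1],
])

```text
time: 4.47
tcp_pos: [517.5, -339.7, 190.8]
tool_rot: [-0.0, 0.683, 0.73, 0.0]
force: [0.1, 0.5, 0.6]
gripper_width: 1.003
finger_force: 0.0
```

carry_out([
  [0, -0.1, -1, 0, 0, 0, 1],
  [0, -0.1, -2, 0, 0, 0, 1],
  [0, -0.1, -3, 0, 0, 0, 1],
  [0, -0.1, -4, 0, 0, 0, 1],
  [0, -0.1, -4.5, 0, 0, 0, 1],
])

```text
time: 4.88
tcp_pos: [516.4, -340.0, 143.4]
tool_rot: [-0.002, 0.683, 0.73, -0.0]
force: [0.7, -0.6, 0.1]
gripper_width: 0.995
finger_force: 0.0
```

carry_out([
  [0, 0, 0, 0, 0, 0, -1],
  [0, 0, 0, 0, 0, 0, -1],
  [0, 0, 0, 0, 0, 0, -1],
  [0, 0, 0, 0, 0, 0, -1],
  [0, 0, 0, 0, 0, 0, -1],
])

```text
time: 5.3
tcp_pos: [518.0, -341.0, 146.7]
tool_rot: [0.001, 0.683, 0.73, 0.0]
force: [0.8, -0.5, 1.5]
gripper_width: 0.503
finger_force: 30.7
```

carry_out([
  [0, 0, 0, 0, 0, 0, -1],
  [0, 0, 0, 0, 0, 0, -1],
  [0, 0, 0, 0, 0, 0, -1],
  [0, 0, 0, 0, 0, 0, -1],
  [0, 0, 0, 0, 0, 0, -1],
])

```text
time: 5.72
tcp_pos: [517.9, -341.0, 146.6]
tool_rot: [0.001, 0.683, 0.73, 0.0]
force: [1.8, -0.0, 5.0]
gripper_width: 0.502
finger_force: 30.9
```

carry_out([
  [0, 0, 1, 0, 0, 0, -1],
  [0, 0, 2.5, 0, 0, 0, -1],
  [0, 0, 4, 0, 0, 0, -1],
  [0, 0, 5, 0, 0, 0, -1],
  [0, 0, 5.5, 0, 0, 0, -1],
])

```text
time: 6.13
tcp_pos: [517.7, -340.9, 202.4]
tool_rot: [0.001, 0.683, 0.73, 0.0]
force: [0.3, 0.6, -1.6]
gripper_width: 0.501
finger_force: 30.7
```

carry_out([
  [-0.9, 2, 0, 0, 0, 0, -1],
  [-2.1, 5, 0, 0, 0, 0, -1],
  [-3.4, 8.1, 0, 0, 0, 0, -1],
  [-4.7, 11.2, 0, 0, 0, 0, -1],
  [-5.9, 14, 0, 0, 0, 0, -1],
])

```text
time: 6.55
tcp_pos: [456.8, -198.8, 200.3]
tool_rot: [-0.001, 0.683, 0.73, -0.0]
force: [-0.3, 0.8, -1.2]
gripper_width: 0.507
finger_force: 30.8
```

carry_out([
  [-1.3, 3.1, 0, 0, 0, 0, -1],
  [-2.5, 6.2, 0, 0, 0, 0, -1],
  [-3.8, 9.3, 0, 0, 0, 0, -1],
  [-5.1, 12.1, 0, 0, 0, 0, -1],
  [-5.9, 14.1, 0, 0, 0, 0, -1],
])

```text
time: 6.97
tcp_pos: [397.1, -57.6, 200.5]
tool_rot: [-0.001, 0.683, 0.73, -0.0]
force: [0.3, -1.1, -0.6]
gripper_width: 0.506
finger_force: 30.8
```

carry_out([
  [0, 0, -2, 0, 0, 0, -1],
  [0, 0, -5, 0, 0, 0, -1],
  [0, 0, -8, 0, 0, 0, -1],
  [0, 0, -11, 0, 0, 0, -1],
  [0, 0, -13, 0, 0, 0, -1],
])

```text
time: 7.38
tcp_pos: [397.3, -59.2, 68.6]
tool_rot: [-0.002, 0.683, 0.73, -0.001]
force: [1.5, 1.4, -1.1]
gripper_width: 0.502
finger_force: 30.8
```

carry_out([
  [0, 0, -0.5, 0, 0, 0, -1],
  [0, 0, -0.5, 0, 0, 0, -1],
  [0, 0, -1, 0, 0, 0, -1],
  [0, 0, -1.5, 0, 0, 0, -1],
  [0, 0, -1.5, 0, 0, 0, -1],
])

```text
time: 7.8
tcp_pos: [399.7, -59.8, 56.1]
tool_rot: [0.0, 0.683, 0.73, 0.0]
force: [-0.8, -1.3, -1.0]
gripper_width: 0.503
finger_force: 30.9
```

```bash
python3 - <<'E'
from h import *
S=take('scene','scene3.png');T=take('top','top3.png');st=status.read_state();print(st['tcp_pos'],st['force'],st['gripper_width'])
a=S['pixels'][190:360,190:400]
cv2.imwrite('pics/c7.png',cv2.resize(a,(630,510),interpolation=3)[...,::-1])
E
```

```text
[399.89716115 -59.7903951   56.48421594] [-0.09896561  0.19224377 -1.42441419] 0.5029392459371393
```

View pics/c7.png

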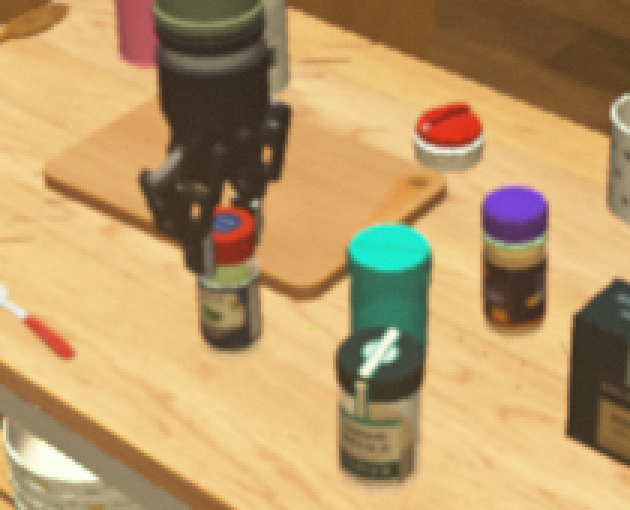

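```bash
python3 - <<'E'
from h import *
S=load('scene3.png')
for z in(0,10,18,26):print(z,proj(S,[(400-22.5*.6,-60-22.5*.8,z),(400,-60,z+109)]))
E
```

```text
0 [[268.64023649 317.07179381]
 [264.46117892 270.67580487]]
10 [[268.40860157 313.51477976]
 [264.20962368 266.80447518]]
18 [[268.22216075 310.64742703]
 [264.00719444 263.68397075]]
26 [[268.0347075  307.76058665]
 [263.80370762 260.54246712]]
```

carry_out([
  [0, 0, -0.4, 0, 0, 0, -1],
  [0, 0, -0.8, 0, 0, 0, -1],
  [0, 0, -1.2, 0, 0, 0, -1],
  [0, 0, -1.4, 0, 0, 0, -1],
  [0, 0, -1.4, 0, 0, 0, -1],
])

```text
time: 8.32
tcp_pos: [399.0, -59.6, 41.4]
tool_rot: [-0.001, 0.683, 0.73, -0.0]
force: [0.4, -0.8, -0.8]
gripper_width: 0.503
finger_force: 30.9
```

carry_out([
  [0, 0, -0.1, 0, 0, 0, -1],
  [0, 0, -0.2, 0, 0, 0, -1],
  [0, 0, -0.3, 0, 0, 0, -1],
  [0, 0, -0.3, 0, 0, 0, -1],
  [0, 0, -0.3, 0, 0, 0, -1],
])

```text
time: 8.73
tcp_pos: [399.5, -59.7, 38.9]
tool_rot: [-0.0, 0.683, 0.73, 0.0]
force: [0.3, -0.4, -1.6]
gripper_width: 0.508
finger_force: 30.9
```

carry_out([
  [0, 0, -0.1, 0, 0, 0, -1],
  [0, 0, -0.1, 0, 0, 0, -1],
  [0, 0, -0.1, 0, 0, 0, -1],
])

```text
time: 8.98
tcp_pos: [399.8, -59.7, 38.6]
tool_rot: [0.0, 0.683, 0.73, 0.0]
force: [-0.8, 0.3, 4.8]
gripper_width: 0.504
finger_force: 31.2
```

carry_out([
  [0, 0, -0.1, 0, 0, 0, -1],
  [0, 0, -0.1, 0, 0, 0, -1],
  [0, 0, -0.1, 0, 0, 0, -1],
])

```text
time: 9.23
tcp_pos: [400.0, -59.8, 38.5]
tool_rot: [0.001, 0.683, 0.73, 0.0]
force: [-2.1, -0.2, 14.5]
gripper_width: 0.501
finger_force: 31.9
```

```bash
python3 - <<'E'
from h import *
S=take('scene','scene4.png');st=status.read_state();print(st['tcp_pos'],st['force'])
a=S['pixels'][240:330,230:330]
cv2.imwrite('pics/c8.png',cv2.resize(a,(600,540),interpolation=3)[...,::-1])
E
```

```text
[400.03148489 -59.80666951  38.46185263] [-2.62977191  0.52667665 14.43022101]
```

View pics/c8.png

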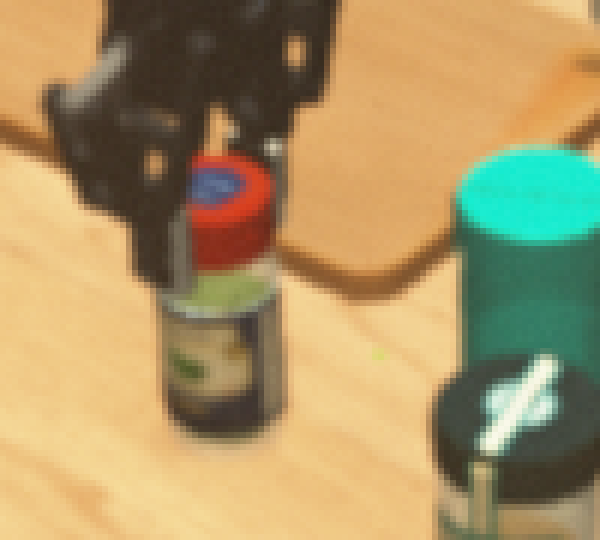

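Standing on the island top (contact at 14 N, jar upright). I'll release it and go to the carton.

carry_out([
  [0, 0, 0.15, 0, 0, 0, 1],
  [0, 0, 0.15, 0, 0, 0, 1],
  [0, 0, 0.15, 0, 0, 0, 1],
  [0, 0, 0.15, 0, 0, 0, 1],
  [0, 0, 0.15, 0, 0, 0, 1],
])

```text
time: 9.7
tcp_pos: [399.4, -59.7, 38.3]
tool_rot: [-0.0, 0.683, 0.73, -0.0]
force: [-1.5, 0.6, 0.5]
gripper_width: 1.0
finger_force: 0.0
```

carry_out([
  [0, 0, 0.5, 0, 0, 0, 1],
  [0, 0, 2, 0, 0, 0, 1],
  [0, 0, 5, 0, 0, 0, 1],
  [0, 0, 8, 0, 0, 0, 1],
  [0, 0, 11, 0, 0, 0, 1],
])

```text
time: 10.12
tcp_pos: [399.0, -59.6, 149.8]
tool_rot: [-0.0, 0.683, 0.73, -0.0]
force: [1.3, 0.3, -1.0]
gripper_width: 1.0
finger_force: 0.0
```

carry_out([
  [1.3, -3.2, 0, 0, 0, 0, 1],
  [2.6, -6.4, 0, 0, 0, 0, 1],
  [3.9, -9.6, 0, 0, 0, 0, 1],
  [5.2, -12.8, 0, 0, 0, 0, 1],
  [6.5, -16, 0, 0, 0, 0, 1],
])

```text
time: 10.53
tcp_pos: [464.8, -221.2, 148.8]
tool_rot: [0.0, 0.683, 0.73, 0.0]
force: [0.1, 0.8, -0.1]
gripper_width: 0.999
finger_force: 0.0
```

carry_out([
  [1.3, -3.2, 0, 0, 0, 0, 1],
  [2.6, -6.4, 0, 0, 0, 0, 1],
  [3.9, -9.6, 0, 0, 0, 0, 1],
  [5.3, -12.6, 0, 0, 0, 0, 1],
  [5.3, -12.6, 0, 0, 0, 0, 1],
])

```text
time: 10.95
tcp_pos: [519.6, -351.2, 147.8]
tool_rot: [0.002, 0.684, 0.729, -0.0]
force: [0.8, 0.4, 0.3]
gripper_width: 1.0
finger_force: 0.0
```

```bash
python3 - <<'E'
from h import *
S=take('scene','scene5.png');T=take('top','top5.png');st=status.read_state();print(st['tcp_pos'],st['force'],st['tool_rot'])
a=S['pixels'][200:360,260:460];b=T['pixels'][220:320,310:490]
m=np.zeros((400,800,3),np.uint8);m[:400,:500]=cv2.resize(a,(500,400),interpolation=3);m[:167,500:]=cv2.resize(b,(300,167),interpolation=3)
cv2.imwrite('pics/c9.png',m[...,::-1])
E
```

```text
[ 517.20161756 -346.21313322  147.72803643] [ 0.04796172  0.57031684 -0.61997555] [-8.25468246e-04  6.83934598e-01  7.29542858e-01  5.79024831e-05]
```

View pics/c9.png

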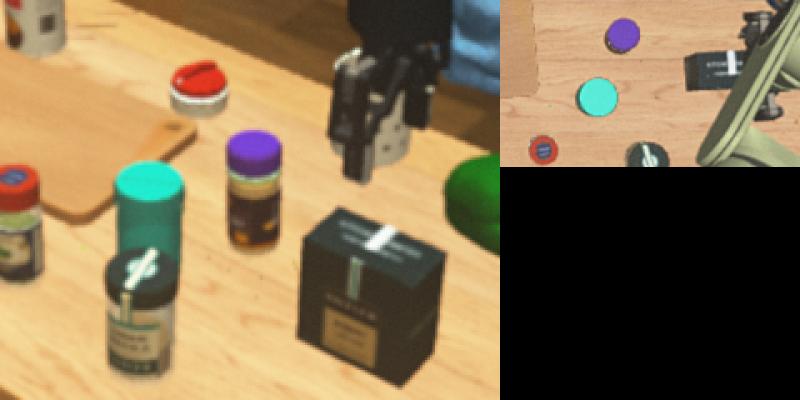

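Small jar stands upright aside and the carton is clear below the open gripper. I'm gripping the carton.

carry_out([
  [0.1, 0.1, -3, 0, 0, 0, 1],
  [0.1, 0.1, -6, 0, 0, 0, 1],
  [0.1, 0.1, -9, 0, 0, 0, 1],
  [0.1, 0.1, -11.5, 0, 0, 0, 1],
  [0.1, 0.1, -11.5, 0, 0, 0, 1],
])

```text
time: 11.47
tcp_pos: [514.4, -340.7, 28.6]
tool_rot: [-0.006, 0.683, 0.73, -0.001]
force: [-0.7, 0.7, -0.5]
gripper_width: 0.999
finger_force: 0.0
```

carry_out([
  [0, 0, 0, 0, 0, 0, -1],
  [0, 0, 0, 0, 0, 0, -1],
  [0, 0, 0, 0, 0, 0, -1],
  [0, 0, 0, 0, 0, 0, -1],
  [0, 0, 0, 0, 0, 0, -1],
], squeeze=35)

```text
time: 11.88
tcp_pos: [520.0, -345.3, 36.0]
tool_rot: [0.002, 0.683, 0.73, 0.001]
force: [1.5, 0.9, 6.8]
gripper_width: 0.684
finger_force: 38.0
```

carry_out([
  [0, 0, 0, 0, 0, 0, -1],
  [0, 0, 0, 0, 0, 0, -1],
  [0, 0, 0, 0, 0, 0, -1],
  [0, 0, 0, 0, 0, 0, -1],
  [0, 0, 0, 0, 0, 0, -1],
])

```text
time: 12.3
tcp_pos: [520.0, -345.3, 35.9]
tool_rot: [0.002, 0.683, 0.73, 0.001]
force: [0.6, 1.6, 6.4]
gripper_width: 0.679
finger_force: 38.0
```

carry_out([
  [0, 0, 1, 0, 0, 0, -1],
  [0, 0, 3.5, 0, 0, 0, -1],
  [0, 0, 7, 0, 0, 0, -1],
  [0, 0, 10, 0, 0, 0, -1],
  [0, 0, 13, 0, 0, 0, -1],
])

```text
time: 12.72
tcp_pos: [518.1, -344.7, 165.7]
tool_rot: [0.0, 0.683, 0.73, -0.0]
force: [-0.2, 0.3, -0.8]
gripper_width: 0.681
finger_force: 37.8
```

carry_out([
  [0.2, 2, 0, 0, 0, 0, -1],
  [0.6, 5, 0, 0, 0, 0, -1],
  [1, 8, 0, 0, 0, 0, -1],
  [1.3, 11, 0, 0, 0, 0, -1],
  [1.7, 14, 0, 0, 0, 0, -1],
])

```text
time: 13.13
tcp_pos: [535.0, -203.5, 164.3]
tool_rot: [0.0, 0.684, 0.73, -0.0]
force: [0.7, 0.9, -0.8]
gripper_width: 0.677
finger_force: 37.8
```

carry_out([
  [0.4, 3.2, 0, 0, 0, 0, -1],
  [0.8, 6.5, 0, 0, 0, 0, -1],
  [1.2, 9.8, 0, 0, 0, 0, -1],
  [1.6, 13.1, 0, 0, 0, 0, -1],
  [2, 16.4, 0, 0, 0, 0, -1],
])

```text
time: 13.55
tcp_pos: [555.1, -39.3, 164.3]
tool_rot: [0.0, 0.683, 0.73, 0.0]
force: [1.4, 0.4, -1.2]
gripper_width: 0.682
finger_force: 37.8
```

carry_out([
  [0.4, 3.2, 0, 0, 0, 0, -1],
  [0.8, 6.4, 0, 0, 0, 0, -1],
  [1.2, 9.6, 0, 0, 0, 0, -1],
  [1.5, 12.2, 0, 0, 0, 0, -1],
  [1.6, 14.2, 0, 0, 0, 0, -1],
])

```text
time: 13.97
tcp_pos: [571.5, 103.5, 164.2]
tool_rot: [0.0, 0.683, 0.731, 0.0]
force: [0.5, 0.6, -0.9]
gripper_width: 0.679
finger_force: 37.8
```

carry_out([
  [0, 0, -2, 0, 0, 0, -1],
  [0, 0, -4.5, 0, 0, 0, -1],
  [0, 0, -7, 0, 0, 0, -1],
  [0, 0, -8.5, 0, 0, 0, -1],
  [0, 0, -8.5, 0, 0, 0, -1],
])

```text
time: 14.38
tcp_pos: [568.6, 100.8, 75.5]
tool_rot: [-0.002, 0.683, 0.73, -0.003]
force: [-0.7, -0.6, -0.8]
gripper_width: 0.678
finger_force: 37.8
```

```bash
python3 - <<'E'
from h import *
S=take('scene','scene6.png');T=take('top','top6.png');st=status.read_state();print(st['tcp_pos'],st['force'],st['tool_rot'],st['gripper_width'])
a=S['pixels'][170:310,190:365];b=T['pixels'][195:295,205:345]
m=np.zeros((360,800,3),np.uint8);m[:320,:400]=cv2.resize(a,(400,320),interpolation=3);m[:286,400:]=cv2.resize(b,(400,286),interpolation=3)
cv2.imwrite('pics/c10.png',m[...,::-1])
E
```

```text
[571.54919682 101.2183628   78.98228852] [ 0.74427613  0.3650341  -0.78130325] [ 3.69693002e-05  6.83426632e-01  7.30019204e-01 -1.33113065e-05] 0.6794186709657661
```

View pics/c10.png

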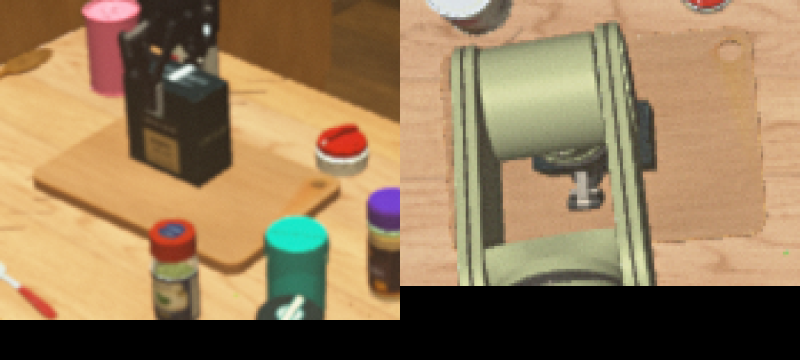

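```bash
python3 - <<'E'
from h import *
T=load('top6.png');S=load('scene6.png')
ln=np.linspace
e,_=edge(T,151,ln((294,233),(294.5,251),10),(1,0),5);print('y edge',e)
p=onz(T,[(294.3,230),(294.3,254.3)],151);print(p)
H=proj(S,[(571.5+a*28.9-b*52.5*.068,101+b*52.5+a*28.9*.068,z) for a,b,z in((-1,1,43),(-1,-1,43),(1,-1,43),(-1,1,151),(-1,-1,151),(1,-1,151))]).round(1)
print(H.tolist())
v=cv2.cvtColor(S['pixels'],cv2.COLOR_RGB2GRAY);np.set_printoptions(linewidth=250)
print(v[250,265:300],v[225,282:300],v[230:262,247],v[230:262,260])
E
```

```text
y edge [9.9811345e-01 6.1396107e-02 5.6700092e+02 4.3871239e+01]
[[596.77746188  42.79154765 151.        ]
 [536.57500073  42.9622325  151.        ]]
[[245.1, 237.5], [277.0, 250.7], [291.9, 240.6], [242.1, 199.8], [275.1, 212.1], [290.6, 202.6]]
[182 181 180 181 179 172 155 130 102  76  59  50  54  77 104 128 154 169 171 171 172 172 173 174 174 171 170 169 168 169 168 167 168 170 170] [ 42  44  45  45  49  56  55  54  96 164 190 194 196 204 206 208 210 210] [ 53  59  59  61  60  65  68  70  91 126 164 174 176 175 178 178 181 182 185 183 182 181 181 181 180 178 179 177 176 174 172 175] [102  96  81  83  92  99  98  99 101 100  96  89  76  59  80 135 173 182 182 185 186 186 187 187 185 185 183 182 182 179 175 177]
```

Carton held level over the board centre (scene corner near (277,251), as projected for centre (571,101)). I'm lowering it.

carry_out([
  [0, -0.1, -0.8, 0, 0, 0, -1],
  [0, -0.1, -1.6, 0, 0, 0, -1],
  [0, -0.1, -2.2, 0, 0, 0, -1],
  [0, -0.1, -2.2, 0, 0, 0, -1],
  [0, -0.1, -2.2, 0, 0, 0, -1],
])

```text
time: 14.9
tcp_pos: [571.2, 100.2, 56.2]
tool_rot: [-0.0, 0.683, 0.73, -0.0]
force: [0.5, 0.7, -1.4]
gripper_width: 0.68
finger_force: 37.8
```

carry_out([
  [0, 0, -0.1, 0, 0, 0, -1],
  [0, 0, -0.2, 0, 0, 0, -1],
  [0, 0, -0.2, 0, 0, 0, -1],
])

```text
time: 15.15
tcp_pos: [571.6, 100.3, 54.5]
tool_rot: [0.0, 0.683, 0.73, 0.0]
force: [-0.3, -0.1, -0.8]
gripper_width: 0.678
finger_force: 37.8
```

carry_out([
  [0, 0, -0.1, 0, 0, 0, -1],
  [0, 0, -0.1, 0, 0, 0, -1],
  [0, 0, -0.1, 0, 0, 0, -1],
])

```text
time: 15.4
tcp_pos: [571.7, 100.5, 53.9]
tool_rot: [0.0, 0.683, 0.73, 0.0]
force: [0.1, 0.2, 2.7]
gripper_width: 0.681
finger_force: 38.1
```

carry_out([
  [0, 0, 0, 0, 0, 0, 1],
  [0, 0, 0, 0, 0, 0, 1],
  [0, 0, 0, 0, 0, 0, 1],
  [0, 0, 0, 0, 0, 0, 1],
  [0, 0, 0, 0, 0, 0, 1],
])

```text
time: 15.82
tcp_pos: [571.4, 100.3, 53.3]
tool_rot: [0.0, 0.683, 0.73, -0.0]
force: [-1.1, -0.3, -0.6]
gripper_width: 1.001
finger_force: 0.0
```

carry_out([
  [0, 0, 0.5, 0, 0, 0, 1],
  [0, 0, 2, 0, 0, 0, 1],
  [0, 0, 5, 0, 0, 0, 1],
  [0, 0, 8, 0, 0, 0, 1],
  [0, 0, 11, 0, 0, 0, 1],
])

```text
time: 16.23
tcp_pos: [571.2, 100.2, 164.8]
tool_rot: [-0.0, 0.683, 0.73, -0.0]
force: [0.4, -0.3, -0.0]
gripper_width: 1.001
finger_force: 0.0
```

carry_out([
  [0, -3, 0, 0, 0, 0, 1],
  [0, -6.5, 0, 0, 0, 0, 1],
  [0, -10, 0, 0, 0, 0, 1],
  [0, -13.5, 0, 0, 0, 0, 1],
  [0, -17, 0, 0, 0, 0, 1],
])

```text
time: 16.65
tcp_pos: [571.3, -71.1, 164.1]
tool_rot: [0.0, 0.683, 0.73, 0.0]
force: [-1.1, 0.4, -0.5]
gripper_width: 0.997
finger_force: 0.0
```

carry_out([
  [0.1, -3.5, 0, 0, 0, 0, 1],
  [0.2, -6.5, 0, 0, 0, 0, 1],
  [0.2, -9.5, 0, 0, 0, 0, 1],
  [0.2, -11.5, 0, 0, 0, 0, 1],
  [0.2, -11.5, 0, 0, 0, 0, 1],
])

```text
time: 17.07
tcp_pos: [573.4, -188.8, 163.7]
tool_rot: [0.001, 0.685, 0.729, -0.0]
force: [-0.5, -1.1, 0.0]
gripper_width: 0.996
finger_force: 0.0
```

```bash
python3 - <<'E'
from h import *
S=take('scene','scene7.png');T=take('top','top7.png');print(status.read_state()['tcp_pos'])
# carton top edges in scene vs. prediction
P=lambda z,x=572,y=100.4:[(x+a*29-b*52.5*.068,y+b*52.5+a*29*.068,z) for a,b in((-1,1),(-1,-1),(1,-1))]
print(proj(S,P(18)).round(1).tolist(),proj(S,P(126)).round(1).tolist())
H=cv2.cvtColor(T['pixels'],cv2.COLOR_RGB2HSV)
k=np.zeros((480,640),np.uint8);k[200:290,225:325]=H[200:290,225:325,2]<105
c=max(cv2.findContours(k,0,1)[0],key=cv2.contourArea);print('top carton',cv2.boundingRect(c),cv2.minAreaRect(c))
print(cv2.boundingRect(proj(T,[(572+a*29-b*52.5*.068,100.4+b*52.5+a*29*.068,z) for a in(-1,1) for b in(-1,1) for z in(18,126)]).astype(np.float32)))
a=S['pixels'][180:270,225:315]
b=T['pixels'][195:295,205:345];m=np.zeros((500,800,3),np.uint8);m[:400,:400]=cv2.resize(a,(400,400),interpolation=3);m[:286,400:]=cv2.resize(b,(400,286),interpolation=3);cv2.imwrite('pics/c11.png',m[:400,:,::-1])
E
```

```text
[ 573.27676055 -185.13602535  163.50090023]
[[246.1, 245.8], [277.7, 259.3], [292.5, 249.0]] [[243.1, 208.8], [275.9, 221.3], [291.2, 211.6]]
top carton (252, 230, 43, 26) ((273.2279052734375, 242.8301239013672), (24.17706298828125, 42.09962463378906), 86.98721313476562)
(250, 228, 46, 29)
```

View pics/c11.png

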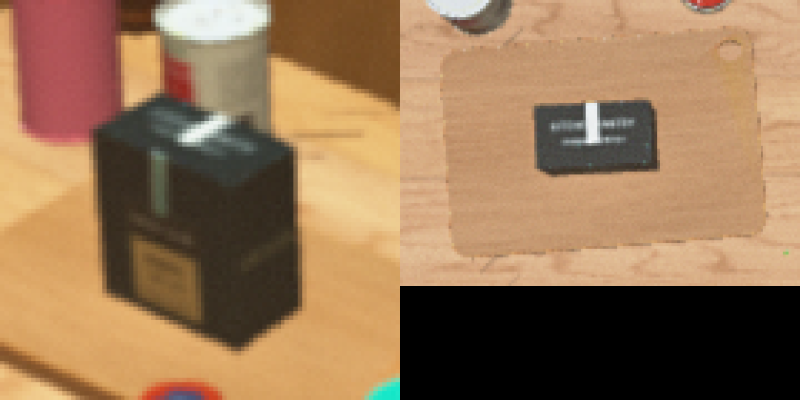

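Carton stands upright in the board's centre: top-view box 252–295 × 230–256, against 250–296 × 228–257 predicted. Next is the slim jar.

carry_out([
  [0, 0.1, -3, 0, 0, 0, 1],
  [0, 0.1, -6, 0, 0, 0, 1],
  [0, 0.1, -9, 0, 0, 0, 1],
  [0, 0.1, -12.3, 0, 0, 0, 1],
  [0, 0.1, -12.3, 0, 0, 0, 1],
])

```text
time: 17.58
tcp_pos: [568.8, -180.5, 34.7]
tool_rot: [-0.006, 0.683, 0.731, -0.002]
force: [-1.7, 0.2, -0.4]
gripper_width: 1.002
finger_force: 0.0
```

carry_out([
  [0, 0, 0, 0, 0, 0, -1],
  [0, 0, 0, 0, 0, 0, -1],
  [0, 0, 0, 0, 0, 0, -1],
  [0, 0, 0, 0, 0, 0, -1],
  [0, 0, 0, 0, 0, 0, -1],
], squeeze=30)

```text
time: 18.0
tcp_pos: [575.5, -184.2, 43.2]
tool_rot: [0.003, 0.683, 0.73, 0.001]
force: [-1.1, 0.7, 7.3]
gripper_width: 0.559
finger_force: 31.3
```

carry_out([
  [0, 0, 0, 0, 0, 0, -1],
  [0, 0, 0, 0, 0, 0, -1],
  [0, 0, 0, 0, 0, 0, -1],
])

```text
time: 18.25
tcp_pos: [575.5, -184.3, 43.2]
tool_rot: [0.003, 0.683, 0.73, 0.001]
force: [-0.2, 0.1, 6.1]
gripper_width: 0.558
finger_force: 31.3
```

carry_out([
  [0, 0, 1, 0, 0, 0, -1],
  [0, 0, 3, 0, 0, 0, -1],
  [0, 0, 5, 0, 0, 0, -1],
  [0, 0, 6, 0, 0, 0, -1],
  [0, 0, 6, 0, 0, 0, -1],
])

```text
time: 18.67
tcp_pos: [575.2, -184.3, 103.8]
tool_rot: [0.003, 0.683, 0.73, 0.001]
force: [0.5, 0.5, -0.5]
gripper_width: 0.555
finger_force: 31.3
```

carry_out([
  [0, 2, 0, 0, 0, 0, -1],
  [0.1, 5, 0, 0, 0, 0, -1],
  [0.2, 8, 0, 0, 0, 0, -1],
  [0.3, 11, 0, 0, 0, 0, -1],
  [0.4, 13, 0, 0, 0, 0, -1],
])

```text
time: 19.08
tcp_pos: [576.3, -51.3, 99.4]
tool_rot: [-0.001, 0.683, 0.73, -0.0]
force: [0.1, -0.1, -0.6]
gripper_width: 0.559
finger_force: 31.3
```

carry_out([
  [0.1, 2, 0, 0, 0, 0, -1],
  [0.1, 4, 0, 0, 0, 0, -1],
  [0.1, 5.4, 0, 0, 0, 0, -1],
  [0.1, 5.4, 0, 0, 0, 0, -1],
  [0.1, 5.4, 0, 0, 0, 0, -1],
])

```text
time: 19.5
tcp_pos: [578.0, 0.6, 99.9]
tool_rot: [-0.0, 0.683, 0.731, -0.001]
force: [0.2, 0.4, -1.2]
gripper_width: 0.553
finger_force: 31.3
```

```bash
python3 - <<'E'
from h import *
st=status.read_state();print(st['tcp_pos'],st['gripper_width'],st['finger_force'])
S=take('scene','s8.png');T=take('top','t8.png')
H=cv2.cvtColor(S['pixels'],cv2.COLOR_RGB2HSV).astype(int)
m=((H[...,0]>115)&(H[...,0]<150)&(H[...,1]>90)).astype(np.uint8);m[:,:200]=0
n,l,s,c=cv2.connectedComponentsWithStats(m);i=1+s[1:,4].argmax();print(s[i],c[i])
p=st['tcp_pos'];b=p[2]-43.2
print(proj(S,[(p[0],p[1],b+110),(p[0],p[1],b+78)]))
E
```

```text
[5.78037579e+02 5.60569859e-01 9.99161882e+01] 0.5533061529869732 31.256356830272125
[295 203  15  17 206] [302.01456311 210.91747573]
[[298.59024717 207.20335775]
 [298.90242092 219.14468467]]
```

carry_out([
  [0.05, -0.1, -1, 0, 0, 0, -1],
  [0.05, -0.1, -2, 0, 0, 0, -1],
  [0.05, -0.1, -3, 0, 0, 0, -1],
  [0.05, -0.1, -3.5, 0, 0, 0, -1],
  [0.05, -0.1, -3.5, 0, 0, 0, -1],
])

```text
time: 20.02
tcp_pos: [577.5, -1.0, 63.2]
tool_rot: [-0.002, 0.684, 0.73, -0.001]
force: [-0.6, 0.3, -0.9]
gripper_width: 0.557
finger_force: 31.2
```

carry_out([
  [0, 0, -0.1, 0, 0, 0, -1],
  [0, 0, -0.2, 0, 0, 0, -1],
  [0, 0, -0.2, 0, 0, 0, -1],
])

```text
time: 20.27
tcp_pos: [579.2, -0.7, 63.6]
tool_rot: [0.0, 0.683, 0.73, 0.0]
force: [-0.1, 0.0, -0.2]
gripper_width: 0.558
finger_force: 31.3
```

carry_out([
  [0, 0, -0.1, 0, 0, 0, -1],
  [0, 0, -0.1, 0, 0, 0, -1],
  [0, 0, -0.1, 0, 0, 0, -1],
])

```text
time: 20.52
tcp_pos: [579.1, -0.7, 62.6]
tool_rot: [0.0, 0.683, 0.73, 0.0]
force: [-0.2, -0.7, -0.1]
gripper_width: 0.56
finger_force: 31.3
```

carry_out([
  [0, 0, -0.1, 0, 0, 0, -1],
  [0, 0, -0.1, 0, 0, 0, -1],
  [0, 0, -0.1, 0, 0, 0, -1],
])

```text
time: 20.77
tcp_pos: [578.9, -0.7, 61.4]
tool_rot: [0.0, 0.683, 0.73, -0.0]
force: [0.1, 0.4, -1.2]
gripper_width: 0.56
finger_force: 31.3
```

carry_out([
  [0, 0, -0.05, 0, 0, 0, -1],
  [0, 0, -0.05, 0, 0, 0, -1],
  [0, 0, -0.05, 0, 0, 0, -1],
])

```text
time: 21.02
tcp_pos: [579.0, -0.6, 61.2]
tool_rot: [0.0, 0.683, 0.73, 0.0]
force: [0.5, -0.1, 2.2]
gripper_width: 0.56
finger_force: 31.5
```

carry_out([
  [0, 0, 0, 0, 0, 0, 1],
  [0, 0, 0, 0, 0, 0, 1],
  [0, 0, 0, 0, 0, 0, 1],
  [0, 0, 0, 0, 0, 0, 1],
  [0, 0, 0, 0, 0, 0, 1],
])

```text
time: 21.43
tcp_pos: [579.0, -0.7, 60.9]
tool_rot: [0.0, 0.683, 0.73, 0.0]
force: [0.5, -0.2, -0.1]
gripper_width: 1.001
finger_force: 0.0
```

carry_out([
  [0, 0, 0.5, 0, 0, 0, 1],
  [0, 0, 2, 0, 0, 0, 1],
  [0, 0, 5, 0, 0, 0, 1],
  [0, 0, 8, 0, 0, 0, 1],
  [0, 0, 10, 0, 0, 0, 1],
])

```text
time: 21.85
tcp_pos: [580.0, -0.7, 164.1]
tool_rot: [0.001, 0.683, 0.73, 0.001]
force: [0.6, 0.9, -0.0]
gripper_width: 0.999
finger_force: 0.0
```

carry_out([
  [-2, -2.2, 0, 0, 0, 0, 1],
  [-4.2, -4.6, 0, 0, 0, 0, 1],
  [-6.4, -7, 0, 0, 0, 0, 1],
  [-8.6, -9.4, 0, 0, 0, 0, 1],
  [-10.8, -11.8, 0, 0, 0, 0, 1],
])

```text
time: 22.27
tcp_pos: [469.9, -119.5, 161.4]
tool_rot: [0.0, 0.683, 0.73, 0.0]
force: [-0.2, -1.0, 0.7]
gripper_width: 1.004
finger_force: 0.0
```

carry_out([
  [-2.2, -2.4, 0, 0, 0, 0, 1],
  [-4.4, -4.8, 0, 0, 0, 0, 1],
  [-6.6, -7.2, 0, 0, 0, 0, 1],
  [-8.9, -9.9, 0, 0, 0, 0, 1],
  [-8.9, -9.9, 0, 0, 0, 0, 1],
])

```text
time: 22.68
tcp_pos: [378.5, -220.9, 161.4]
tool_rot: [0.0, 0.685, 0.728, -0.001]
force: [-0.3, 1.5, 0.3]
gripper_width: 1.0
finger_force: 0.0
```

```bash
python3 - <<'E'
from h import *
st=status.read_state();print(st['tcp_pos'])
S=take('scene','s9.png');T=take('top','t9.png')
def blob(s,f,box):
    H=cv2.cvtColor(s['pixels'],cv2.COLOR_RGB2HSV).astype(int);m=np.zeros(H.shape[:2],np.uint8);x0,y0,x1,y1=box
    m[y0:y1,x0:x1]=f(H)[y0:y1,x0:x1];n,l,q,c=cv2.connectedComponentsWithStats(m);i=1+q[1:,4].argmax();return q[i],c[i]
pur=lambda H:(H[...,0]>115)&(H[...,0]<150)&(H[...,1]>90)
q,c=blob(T,pur,(280,200,360,290));print(q,c,onz(T,[c],128))
q,c=blob(S,pur,(270,180,330,260));print('scene slim',q,c,proj(S,[(579,-.6,128)]))
# broad: dark cap in scene & bottom
dk=lambda H:H[...,2]<105
q,c=blob(S,dk,(295,290,340,330));print('scene broad cap',q,c)
for x,y in((381.5,-218),(383,-215)):
  o=np.array([(np.cos(t)*30+x,np.sin(t)*30+y,104) for t in np.linspace(0,6.28,60)])
  r=proj(S,o);u=proj(T,o);print(r.min(0),r.max(0),u.min(0),u.max(0))
T0=load('top0.png');g=cv2.cvtColor(T0['pixels'],cv2.COLOR_RGB2HSV)[...,2];np.set_printoptions(linewidth=250)
print(g[312,380:418]);print(g[322,380:418]);print(g[300:334,394],g[300:334,406])
E
```

```text
[ 378.48250034 -220.92369676  161.41530177]
[303 230  19  19 287] [311.99651568 238.87456446] [[ 5.76536419e+02 -4.38468215e-01  1.28000000e+02]]
scene slim [290 219   8   8  42] [293.57142857 222.52380952] [[299.60625077 221.61659621]]
scene broad cap [302 290  30  34 520] [317.96346154 309.39423077]
[299.79606254 297.03423064] [330.21000463 315.85957185] [387.34577605 304.38691158] [411.33603213 328.55360684]
[299.17247085 296.10868915] [329.5212343  314.85388764] [386.13463465 303.79136752] [410.11889813 327.95068671]
[216 218 216 221 203 161 123 123  91  77  76  75  82  80  77  69 123 202 238 224 162 117  88  82  79  74  78  76  78  78 124 213 224 222 220 220 224 221]
[224 219 220 222 223 219 204 179 137  85  73  78  75  74  77  78  76  71  84 112 189 239 236 162  86  75  74  78  76  75 146 210 220 215 215 214 214 214]
[220 220 221 227 199 138  93  86  80  71  73  76  77  71  68  71  84  77  78  77  69  76  77  77  75  76  79 151 206 222 222 224 221 217] [217 220 218 215 220 228 216 145  79  73  82  79  78  74  75  72  74  73  73  74  76  76  74  74  73  68 116 182 219 210 203 190 202 216]
```

carry_out([
  [0, 0, 0, 0, 0, 0, 1],
  [0, 0, 0, 0, 0, 0, 1],
  [0, 0, -1, 0, 0, 0, 1],
  [0, 0, -2, 0, 0, 0, 1],
  [0, 0, -2, 0, 0, 0, 1],
])

```text
time: 23.2
tcp_pos: [381.6, -216.1, 139.4]
tool_rot: [-0.002, 0.683, 0.731, -0.0]
force: [-0.6, -0.1, -0.1]
gripper_width: 1.002
finger_force: 0.0
```

carry_out([
  [0, 0, 0, 0, 0, 0, 1],
  [0, 0, 0, 0, 0, 0, 1],
])

```text
time: 23.37
tcp_pos: [382.7, -217.3, 141.3]
tool_rot: [0.0, 0.683, 0.731, 0.0]
force: [0.3, 0.2, 0.0]
gripper_width: 1.001
finger_force: 0.0
```

Settled at (382.7,-217.3). I'll descend and grip the broad jar.

carry_out([
  [0, 0, -3, 0, 0, 0, 1],
  [0, 0, -6, 0, 0, 0, 1],
  [0, 0, -9, 0, 0, 0, 1],
  [0, 0, -10.4, 0, 0, 0, 1],
  [0, 0, -10.4, 0, 0, 0, 1],
])

```text
time: 23.78
tcp_pos: [380.3, -216.4, 34.7]
tool_rot: [-0.003, 0.683, 0.73, -0.001]
force: [-0.2, 0.4, 0.1]
gripper_width: 1.001
finger_force: 0.0
```

carry_out([
  [0, 0, 0, 0, 0, 0, 1],
  [0, 0, 0, 0, 0, 0, 1],
  [0, 0, 0, 0, 0, 0, -1],
  [0, 0, 0, 0, 0, 0, -1],
  [0, 0, 0, 0, 0, 0, -1],
])

```text
time: 24.2
tcp_pos: [382.9, -218.3, 38.5]
tool_rot: [0.001, 0.683, 0.73, 0.0]
force: [-1.0, 1.1, 5.5]
gripper_width: 0.672
finger_force: 30.9
```

carry_out([
  [0, 0, 0, 0, 0, 0, -1],
  [0, 0, 0, 0, 0, 0, -1],
  [0, 0, 0, 0, 0, 0, -1],
  [0, 0, 0, 0, 0, 0, -1],
  [0, 0, 0, 0, 0, 0, -1],
])

```text
time: 24.62
tcp_pos: [382.8, -218.2, 38.5]
tool_rot: [0.001, 0.683, 0.73, 0.0]
force: [-1.9, 0.9, 7.8]
gripper_width: 0.672
finger_force: 31.1
```

carry_out([
  [0, 0, 1, 0, 0, 0, -1],
  [0, 0, 4, 0, 0, 0, -1],
  [0, 0, 8, 0, 0, 0, -1],
  [0, 0, 12, 0, 0, 0, -1],
  [0, 0, 15, 0, 0, 0, -1],
])

```text
time: 25.03
tcp_pos: [382.5, -218.1, 190.6]
tool_rot: [0.002, 0.683, 0.73, 0.0]
force: [1.8, -1.0, -1.7]
gripper_width: 0.676
finger_force: 32.9
```

carry_out([
  [0.8, 2, 0, 0, 0, 0, -1],
  [2, 4.8, 0, 0, 0, 0, -1],
  [3.3, 7.6, 0, 0, 0, 0, -1],
  [4.6, 10.5, 0, 0, 0, 0, -1],
  [5.9, 13.5, 0, 0, 0, 0, -1],
])

```text
time: 25.45
tcp_pos: [441.2, -81.5, 187.6]
tool_rot: [0.001, 0.684, 0.73, 0.0]
force: [-0.2, -0.1, -1.3]
gripper_width: 0.674
finger_force: 32.9
```

carry_out([
  [1.3, 3, 0, 0, 0, 0, -1],
  [2.6, 6, 0, 0, 0, 0, -1],
  [3.9, 9, 0, 0, 0, 0, -1],
  [5.2, 12, 0, 0, 0, 0, -1],
  [6.5, 15, 0, 0, 0, 0, -1],
])

```text
time: 25.87
tcp_pos: [506.2, 68.9, 187.4]
tool_rot: [0.0, 0.683, 0.73, 0.0]
force: [0.3, -0.8, 0.3]
gripper_width: 0.672
finger_force: 32.9
```

carry_out([
  [1.3, 3, 0, 0, 0, 0, -1],
  [2.6, 6, 0, 0, 0, 0, -1],
  [3.9, 9, 0, 0, 0, 0, -1],
  [5, 11.8, 0, 0, 0, 0, -1],
  [5.8, 13.4, 0, 0, 0, 0, -1],
])

```text
time: 26.28
tcp_pos: [564.6, 204.4, 187.1]
tool_rot: [-0.0, 0.683, 0.731, 0.001]
force: [0.6, -0.5, -0.7]
gripper_width: 0.67
finger_force: 32.9
```

carry_out([
  [0, 0, 0, 0, 0, 0, -1],
  [0, 0, 0, 0, 0, 0, -1],
  [0, 0, 0, 0, 0, 0, -1],
])

```text
time: 26.53
tcp_pos: [563.4, 200.6, 187.0]
tool_rot: [0.0, 0.683, 0.73, -0.0]
force: [-0.5, 0.5, -1.4]
gripper_width: 0.676
finger_force: 32.9
```

Down to about 60, then creep.

carry_out([
  [0.1, 0.1, -2.5, 0, 0, 0, -1],
  [0.1, 0.1, -6, 0, 0, 0, -1],
  [0.1, 0.1, -9.5, 0, 0, 0, -1],
  [0.1, 0.1, -11.5, 0, 0, 0, -1],
  [0.1, 0.1, -12.3, 0, 0, 0, -1],
])

```text
time: 26.95
tcp_pos: [562.1, 200.1, 60.8]
tool_rot: [-0.002, 0.684, 0.73, -0.003]
force: [-0.9, -0.4, -1.7]
gripper_width: 0.67
finger_force: 32.9
```

carry_out([
  [0, 0, 0, 0, 0, 0, -1],
  [0, 0, 0, 0, 0, 0, -1],
  [0, 0, -0.2, 0, 0, 0, -1],
  [0, 0, -0.4, 0, 0, 0, -1],
  [0, 0, -0.4, 0, 0, 0, -1],
])

```text
time: 27.37
tcp_pos: [565.6, 202.4, 61.0]
tool_rot: [0.001, 0.683, 0.73, 0.001]
force: [-0.4, 0.3, -0.7]
gripper_width: 0.669
finger_force: 32.9
```

carry_out([
  [0, 0, -0.1, 0, 0, 0, -1],
  [0, 0, -0.1, 0, 0, 0, -1],
  [0, 0, -0.1, 0, 0, 0, -1],
])

```text
time: 27.62
tcp_pos: [565.0, 202.4, 59.2]
tool_rot: [0.0, 0.683, 0.73, 0.0]
force: [0.0, -0.4, -0.2]
gripper_width: 0.676
finger_force: 32.9
```

carry_out([
  [0, 0, -0.1, 0, 0, 0, -1],
  [0, 0, -0.1, 0, 0, 0, -1],
  [0, 0, -0.1, 0, 0, 0, -1],
])

```text
time: 27.87
tcp_pos: [564.9, 202.3, 57.8]
tool_rot: [-0.0, 0.683, 0.73, -0.0]
force: [0.4, 0.2, -0.6]
gripper_width: 0.667
finger_force: 32.9
```

carry_out([
  [0, 0, -0.1, 0, 0, 0, -1],
  [0, 0, -0.1, 0, 0, 0, -1],
  [0, 0, -0.1, 0, 0, 0, -1],
])

```text
time: 28.12
tcp_pos: [564.9, 202.3, 56.8]
tool_rot: [-0.0, 0.683, 0.73, -0.0]
force: [-0.8, 0.2, -1.3]
gripper_width: 0.67
finger_force: 32.9
```

carry_out([
  [0, 0, -0.1, 0, 0, 0, -1],
  [0, 0, -0.1, 0, 0, 0, -1],
  [0, 0, -0.1, 0, 0, 0, -1],
])

```text
time: 28.37
tcp_pos: [565.1, 202.5, 56.7]
tool_rot: [0.0, 0.683, 0.73, 0.0]
force: [-1.5, 0.5, 4.1]
gripper_width: 0.67
finger_force: 33.3
```

carry_out([
  [0, 0, 0, 0, 0, 0, 1],
  [0, 0, 0, 0, 0, 0, 1],
  [0, 0, 0, 0, 0, 0, 1],
  [0, 0, 0, 0, 0, 0, 1],
  [0, 0, 0, 0, 0, 0, 1],
])

```text
time: 28.78
tcp_pos: [565.0, 202.3, 55.7]
tool_rot: [0.0, 0.683, 0.73, -0.0]
force: [0.5, 0.1, 0.2]
gripper_width: 1.0
finger_force: 0.0
```

carry_out([
  [0, 0, 0.5, 0, 0, 0, 1],
  [0, 0, 2, 0, 0, 0, 1],
  [0, 0, 5, 0, 0, 0, 1],
  [0, 0, 8, 0, 0, 0, 1],
  [0, 0, 11, 0, 0, 0, 1],
])

```text
time: 29.2
tcp_pos: [564.7, 202.2, 167.3]
tool_rot: [-0.0, 0.683, 0.73, -0.0]
force: [0.5, -0.0, 0.5]
gripper_width: 1.002
finger_force: 0.0
```

carry_out([
  [-1.6, -2.6, 0, 0, 0, 0, 1],
  [-3.3, -5.2, 0, 0, 0, 0, 1],
  [-5, -7.9, 0, 0, 0, 0, 1],
  [-6.7, -10.6, 0, 0, 0, 0, 1],
  [-8.4, -13.3, 0, 0, 0, 0, 1],
])

```text
time: 29.62
tcp_pos: [480.0, 68.3, 166.3]
tool_rot: [0.0, 0.683, 0.73, 0.0]
force: [0.1, -0.9, 0.7]
gripper_width: 0.999
finger_force: 0.0
```

carry_out([
  [-1.7, -2.7, 0, 0, 0, 0, 1],
  [-3.4, -5.4, 0, 0, 0, 0, 1],
  [-5.1, -8.1, 0, 0, 0, 0, 1],
  [-6.8, -10.8, 0, 0, 0, 0, 1],
  [-8.1, -12.9, 0, 0, 0, 0, 1],
])

```text
time: 30.03
tcp_pos: [398.5, -61.1, 166.4]
tool_rot: [0.0, 0.684, 0.73, -0.0]
force: [-0.3, -0.2, 0.2]
gripper_width: 1.002
finger_force: 0.0
```

carry_out([
  [0, 0, 0, 0, 0, 0, 1],
  [0, 0, 0, 0, 0, 0, 1],
  [0, 0, 0, 0, 0, 0, 1],
])

```text
time: 30.28
tcp_pos: [400.5, -59.5, 166.4]
tool_rot: [0.0, 0.684, 0.73, 0.001]
force: [-0.2, -0.2, 0.5]
gripper_width: 1.001
finger_force: 0.0
```

```bash
cat >> h.py <<'E'
def blob(s,f,box):
    H=cv2.cvtColor(s['pixels'],cv2.COLOR_RGB2HSV).astype(int);m=np.zeros(H.shape[:2],np.uint8);x0,y0,x1,y1=box
    m[y0:y1,x0:x1]=f(H)[y0:y1,x0:x1];n,l,q,c=cv2.connectedComponentsWithStats(m);i=1+q[1:,4].argmax();return q[i],q[i][:2]+(q[i][2:4]-1)/2
pur=lambda H:(H[...,0]>115)&(H[...,0]<150)&(H[...,1]>90)
dk=lambda H:H[...,2]<110
rd=lambda H:((H[...,0]<8)|(H[...,0]>170))&(H[...,1]>130)
E
python3 - <<'E'
from h import *
st=status.read_state();print(st['tcp_pos'])
S=take('scene','s10.png');T=take('top','t10.png')
q,c=blob(T,dk,(215,205,252,290));print('broad',q,c,onz(T,[c],122))
q,c=blob(T,dk,(250,222,298,262));print('carton',q)
q,c=blob(T,pur,(280,200,360,290));print('slim',c,onz(T,[c],128))
S5=load('top5.png');q,c=blob(S5,rd,(310,290,345,325));print('small after placing',q,c,onz(S5,[c],109))
E
```

```text
[400.54406697 -59.488815   166.35653772]
broad [221 234  26  25 359] [233.5 246. ] [[560.62456659 198.03785243 122.        ]]
carton [252 230  43  26 841]
slim [312. 239.] [[ 5.76219892e+02 -4.45246922e-01  1.28000000e+02]]
small after placing [328 302  17  17 143] [336. 310.] [[398.51053444 -59.24112755 109.        ]]
```

Carton, slim and broad jar measure well placed. Now the small jar.

carry_out([
  [0, 0, -3, 0, 0, 0, 1],
  [0, 0, -6, 0, 0, 0, 1],
  [0, 0, -9, 0, 0, 0, 1],
  [0, 0, -11.5, 0, 0, 0, 1],
  [0, 0, -12.6, 0, 0, 0, 1],
])

```text
time: 30.8
tcp_pos: [398.3, -58.5, 37.1]
tool_rot: [-0.002, 0.683, 0.731, -0.001]
force: [-0.8, 0.3, -0.1]
gripper_width: 0.997
finger_force: 0.0
```

carry_out([
  [0, 0, 0, 0, 0, 0, 1],
  [0, 0, 0, 0, 0, 0, 1],
  [0, 0, 0, 0, 0, 0, -1],
  [0, 0, 0, 0, 0, 0, -1],
  [0, 0, 0, 0, 0, 0, -1],
])

```text
time: 31.22
tcp_pos: [401.0, -59.7, 40.9]
tool_rot: [0.001, 0.683, 0.73, 0.001]
force: [-0.3, 0.1, 0.4]
gripper_width: 0.603
finger_force: 0.0
```

carry_out([
  [0, 0, 0, 0, 0, 0, -1],
  [0, 0, 0, 0, 0, 0, -1],
  [0, 0, 0, 0, 0, 0, -1],
  [0, 0, 0, 0, 0, 0, -1],
  [0, 0, 0, 0, 0, 0, -1],
])

```text
time: 31.63
tcp_pos: [400.8, -59.8, 40.9]
tool_rot: [0.001, 0.683, 0.73, 0.001]
force: [-1.0, 1.1, 6.2]
gripper_width: 0.502
finger_force: 30.1
```

carry_out([
  [0, 0, 1, 0, 0, 0, -1],
  [0, 0, 4, 0, 0, 0, -1],
  [0, 0, 8, 0, 0, 0, -1],
  [0, 0, 12, 0, 0, 0, -1],
  [0, 0, 16, 0, 0, 0, -1],
])

```text
time: 32.05
tcp_pos: [399.1, -59.6, 201.7]
tool_rot: [-0.0, 0.683, 0.73, -0.0]
force: [1.1, 0.3, -1.2]
gripper_width: 0.5
finger_force: 31.0
```

carry_out([
  [1, 1, 0.2, 0, 0, 0, -1],
  [3, 2.8, 0.5, 0, 0, 0, -1],
  [5, 4.7, 0.5, 0, 0, 0, -1],
  [7, 6.6, 0.5, 0, 0, 0, -1],
  [9, 8.5, 0.5, 0, 0, 0, -1],
])

```text
time: 32.47
tcp_pos: [490.4, 26.1, 205.1]
tool_rot: [0.0, 0.684, 0.73, 0.0]
force: [0.6, -0.3, -1.5]
gripper_width: 0.501
finger_force: 31.1
```

carry_out([
  [2, 1.9, 0, 0, 0, 0, -1],
  [4, 3.8, 0, 0, 0, 0, -1],
  [6, 5.6, 0, 0, 0, 0, -1],
  [7.5, 7, 0, 0, 0, 0, -1],
  [8.1, 7.6, 0, 0, 0, 0, -1],
])

```text
time: 32.88
tcp_pos: [572.5, 103.1, 204.2]
tool_rot: [-0.0, 0.683, 0.731, 0.0]
force: [0.9, 0.4, -0.7]
gripper_width: 0.5
finger_force: 31.1
```

carry_out([
  [0, 0, 0, 0, 0, 0, -1],
  [0, 0, 0, 0, 0, 0, -1],
  [0, 0, -1, 0, 0, 0, -1],
  [0, 0, -2.5, 0, 0, 0, -1],
  [0, 0, -3, 0, 0, 0, -1],
])

```text
time: 33.3
tcp_pos: [568.7, 100.1, 172.8]
tool_rot: [-0.001, 0.684, 0.73, -0.002]
force: [0.8, -0.9, -0.7]
gripper_width: 0.5
finger_force: 31.1
```

carry_out([
  [0, 0, 0, 0, 0, 0, -1],
  [0, 0, 0, 0, 0, 0, -1],
  [0, 0, 0, 0, 0, 0, -1],
])

```text
time: 33.55
tcp_pos: [571.1, 101.0, 175.6]
tool_rot: [0.0, 0.684, 0.73, 0.0]
force: [0.3, -0.4, -1.9]
gripper_width: 0.504
finger_force: 31.1
```

Contact is expected near 167.

carry_out([
  [0, 0, -0.3, 0, 0, 0, -1],
  [0, 0, -0.6, 0, 0, 0, -1],
  [0, 0, -0.7, 0, 0, 0, -1],
  [0, 0, -0.7, 0, 0, 0, -1],
])

```text
time: 33.88
tcp_pos: [570.7, 101.3, 167.6]
tool_rot: [-0.0, 0.683, 0.73, -0.0]
force: [-0.1, -0.1, -1.6]
gripper_width: 0.503
finger_force: 31.1
```

carry_out([
  [0, 0, -0.1, 0, 0, 0, -1],
  [0, 0, -0.1, 0, 0, 0, -1],
  [0, 0, -0.1, 0, 0, 0, -1],
])

```text
time: 34.13
tcp_pos: [571.1, 101.4, 167.0]
tool_rot: [0.0, 0.683, 0.73, 0.0]
force: [0.1, 0.0, -2.2]
gripper_width: 0.498
finger_force: 31.1
```

carry_out([
  [0, 0, -0.1, 0, 0, 0, -1],
  [0, 0, -0.1, 0, 0, 0, -1],
  [0, 0, -0.1, 0, 0, 0, -1],
])

```text
time: 34.38
tcp_pos: [571.1, 101.4, 166.9]
tool_rot: [0.0, 0.683, 0.73, 0.0]
force: [-1.0, 0.7, 5.1]
gripper_width: 0.504
finger_force: 31.5
```

Contact. I'll release, rise clear, then back off toward the robot side.

carry_out([
  [0, 0, 0, 0, 0, 0, 1],
  [0, 0, 0, 0, 0, 0, 1],
  [0, 0, 0, 0, 0, 0, 1],
  [0, 0, 0, 0, 0, 0, 1],
  [0, 0, 0, 0, 0, 0, 1],
])

```text
time: 34.8
tcp_pos: [570.9, 101.3, 165.7]
tool_rot: [-0.0, 0.683, 0.73, -0.0]
force: [-0.6, 0.2, -0.1]
gripper_width: 1.001
finger_force: 0.0
```

carry_out([
  [0, 0, 0.5, 0, 0, 0, 1],
  [0, 0, 2, 0, 0, 0, 1],
  [0, 0, 4.5, 0, 0, 0, 1],
  [0, 0, 7.5, 0, 0, 0, 1],
  [0, 0, 10, 0, 0, 0, 1],
])

```text
time: 35.22
tcp_pos: [571.1, 101.3, 267.9]
tool_rot: [0.0, 0.683, 0.73, 0.0]
force: [0.6, -0.7, 0.3]
gripper_width: 1.001
finger_force: 0.0
```

carry_out([
  [-1, -2.5, 0, 0, 0, 0, 1],
  [-2, -6, 0, 0, 0, 0, 1],
  [-3, -9.5, 0, 0, 0, 0, 1],
  [-4, -13, 0, 0, 0, 0, 1],
  [-5, -16.5, 0, 0, 0, 0, 1],
])

```text
time: 35.63
tcp_pos: [520.3, -65.0, 266.5]
tool_rot: [0.0, 0.683, 0.73, 0.0]
force: [-0.1, -0.2, 0.2]
gripper_width: 1.002
finger_force: 0.0
```

carry_out([
  [-1, -3.5, 0, 0, 0, 0, 1],
  [-2, -7, 0, 0, 0, 0, 1],
  [-2, -7, 0, 0, 0, 0, 1],
  [-2, -7, 0, 0, 0, 0, 1],
  [-2, -7, 0, 0, 0, 0, 1],
])

```text
time: 36.05
tcp_pos: [501.1, -133.5, 266.2]
tool_rot: [0.0, 0.684, 0.73, 0.0]
force: [0.3, 1.3, -0.2]
gripper_width: 1.0
finger_force: 0.0
```

```bash
python3 - <<'E'
from h import *
S=take('scene','s11.png');T=take('top','t11.png');yaw=.068;c0=np.array([572,100.4])
def B(p):
    d=p[0][:2]-c0;return (np.array([[np.cos(yaw),np.sin(yaw)],[-np.sin(yaw),np.cos(yaw)]])@d).round(1)
q,c=blob(T,dk,(215,205,248,290));print('broad',q,B(onz(T,[c],122)))
q,c=blob(T,pur,(300,200,360,290));print('slim',q,B(onz(T,[c],128)))
q,c=blob(T,rd,(245,215,300,270));print('small',q,B(onz(T,[c],235)))
q,c=blob(T,rd,(295,165,335,205));print('timer',q,c)
q,c=blob(S,rd,(240,120,300,215));print('small scene',q,c,proj(S,[(572,101,235),(572,101,205)]))
E
```

```text
broad [221 234  26  25 362] [-4.7 98.2]
slim [303 230  19  19 285] [  -2.6 -100.9]
small [258 229  19  19 182] [-2.6  1.4]
timer [302 177  20  21 324] [311.5 187. ]
small scene [255 166  19  16 222] [264.  173.5] [[264.54881233 169.64122903]
 [265.19104139 181.08055639]]
```

All items are within tolerance in board coordinates, and the timer hasn't moved. I'm handing in.

```bash
python3 -c "
from cell import order
print(order.close_job())"
```

```text
the job is handed in; nothing more can be done
None
```

I handed the job in at about 36 s with everything upright and released: the carton in the middle of the board with the small jar back on top, the slim jar at the timer's end and the broad jar at the tin's end, all within tolerance in my last camera check; the timer had not moved, the tin was not re-measured, and no verdict came back.

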